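Knock the drive centre out of the lathe spindle

ROBOT

A 7-joint arm with a two-finger parallel gripper is mounted at the origin on the work surface. World frame = base frame: x ahead of the robot, y to its left, z up, the work surface at z = 0. Lengths are in mm, angles in rad, forces in N, time in s.
With the tool pointing down it reaches from about 400 to 875 mm from the base axis. Payload 4.4 kg.
Tool frame: the origin (TCP) lies at the very end of the fingers, on their centre line; the grasp point (between the pads) lies 19 mm behind it; z points along the fingers, y is the direction in which the jaws open and shut (so a half turn about z gives the same grasp; the last joint's range is limited). The gripper opens to 85 mm and grips with 20 to 120 N. Pads are 22 mm wide; open, the fingers measure 114 mm over their backs; the gripper's body (76 mm by 85 mm) begins 54 mm behind the grasp point. The pads swing forward as they close: fully open they stand 13 mm farther back than shut.
Start: joints at [-1.365, 0.628, 0.038, 1.517, -0.027, 0.996, -0.02], TCP at [174.478, 626.159, 231.313] pointing down, gripper open.
Joint ranges: [-3.06, 3.06], [-0.37, 2.12], [-1.25, 1.32], [0.18, 2.47], [-1.1, 4.24], [0.23, 1.98], [-2.94, 2.94]. Speed limits (rad/s): [2.57, 2.57, 3.14, 3.14, 3.14, 3.14, 3.14].

INTERFACE

Orientations are given as [roll, pitch, yaw] about the fixed x, y, z axes, in that order (R = Rz(yaw) Ry(pitch) Rx(roll)).
In Python, from cell import ctrl gives the robot as it stands.
- The arm moves only by the shell command python3 -m crank 'ROWS' [OPENING]. ROWS is JSON, a list that holds one entry, the list of rows, each a list of 6 numbers: the shift along the tool's x, y, z in units of 30 mm (1.0 is 30 mm), then the turn, a rotation vector about the tool's x, y, z in units of 6 degrees (1.0 is 6 degrees). In form: [[[tx, ty, tz, rx, ry, rz], ...]]. A call has 1 to 12 rows; each row shifts and turns the pose as measured when the row begins, along the tool's axes as they then stand; what a row does not reach is not made up. A row lasts 1/12 s, in which the tool goes at most 41.7 mm and 7.16 degrees, less where a joint would pass 70% of its speed; a pose out of reach is approached as far as the arm can. A call is refused whole if a number of a shift passes 1 or a number of a turn 1, either way. A call with a gripper value outside its range is refused whole. OPENING is the gripper command: -1 is fully open, 1 is shut, values between are in proportion, set as the call begins (- or left out, the last holds). The fingers move at their own pace and stop on an object; the grip force is fixed at half the most. Time passes only in rows, so rows that do not move let the fingers close. It gives the time, the measured TCP pose, the force and the opening at its end, in the units of the state.
- ctrl.read_state(): the state, without advancing time (a new reading comes with each control period).
- ctrl.get_image(name): name is "scene" or "top"; returns a dict with "color" (400x640x3 uint8, red, green, blue), "depth" (400x640 float32, mm along the optical axis (not along the pixel's ray), 0 where there is no reading), "camera_matrix" (3x3 intrinsics, pixels), "R" (3x3) and "t" (3): a world point X has camera coordinates R X + t. Camera axes: x right, y down, z forward; pixel columns grow to the right and rows downward; lengths in mm; the calibration is good to about 2 mm. A picture is of the moment at which its call begins.
- ctrl.finish_job(): hands the job in, once; it reports no verdict.
Trained networks look in a picture, given as the dict that the camera call returned (one of the last four; its "shot" number tells which), for a name from the list of things; names that differ only in an ending like _2 or _b are one class to them, and where a whole thing is asked for, a point or a joint stands for the part that bears it (a point fixed in the world has none). Each returns a list of dicts, best first, with "conf" (0 to 1); they miss things now and then, are a little off and sometimes report something else, mostly with a low value. They report only what shows in the picture. A call takes as long as a camera call. They do not tell look-alikes from the thing itself.
- ctrl.search_frame(query, picture): "extent" ([centre column, centre row, width, height] in pixels, round what is visible of it).
The state is a dict: "clock": time; "qpos": joint angles; "qd": joint speeds; "tau": joint torques, N m; "eef_pos": TCP position; "tool_rot": TCP orientation; "force": force on the tool from outside, world axes, zero at the start; "torque": the same for the moment, N m; "width": finger opening in mm.
Only numpy, scipy, OpenCV 4.12 (cv2) and the standard library are available. Lean on these libraries where they do the work, as an engineer would, in place of code of your own. Each camera call takes 0.05 s, during which the arm holds its last target. There are 200 camera calls.

TASK

The spur drive centre is stuck in the spindle of the bench lathe. Put the knockout bar in through the hollow handwheel and push the centre about 25 mm out with it, so that it is loose but still resting in the spindle nose; then draw the bar back out, and lay both the bar and the centre in the wooden tool tray. Do not let the centre fall on the lathe bed, and leave the other things on the bench where they are.

Things in the scene. Friction and masses are not known exactly. Their poses are not given: they have to be found in the camera images.
- bore_mouth (a point): Where the bar goes in: centre of the outer face of the black handwheel (90 mm across) on the left end of the cream-yellow headstock. Axes: y along the level spindle axis, out of the handwheel; z up; x away from the robot. Hollow right through: a 16 mm hole (countersunk to 26 mm over the first 6 mm) to 103.5 mm deep, then an 18.5 mm socket to the nose. The spindle does not turn.
- nose (a point): Centre of the end face of the steel spindle nose (31 mm diameter, sticking 29 mm out of the headstock), 160 mm from bore_mouth along its -y, 195 mm above the bench; same axes. The centre is stuck in here.
- headstock_top (a point): Middle of the top of the headstock casting, 257 mm above the bench; same axes as bore_mouth. The casting is 108 mm long (y) and 108 mm wide (x); its end is 27 mm behind the handwheel's outer face. A motor stands behind it (+x), lower than the headstock.
- bed_end (a point): Middle of the right-hand end of the lathe bed, on its top, 99 mm above the bench; same axes as bore_mouth. The bed is 92 mm wide and runs from here (+y) under the spindle to the headstock.
- tool_rest (a point): Obstacle clamped on the bed: top edge, at the end nearer the headstock, of the 150 mm long tool rest, which runs from here in -y (axes as bore_mouth), 197 mm above the bench, on the robot's side of the spindle axis. Its place along the bed changes.
- tail_point (a point): Obstacle clamped on the bed: the point of the tailstock's own centre, on the spindle axis and facing the nose. The tailstock (76 mm across, up to 240 mm above the bench) reaches 170 mm from here away from the nose. Its place along the bed changes.
- centre_head (a point): The steel spur drive centre, 111 mm long, 0.25 kg: middle of its round head (28 mm diameter, 34 mm long), on its axis. Its y axis points from head to tail; the spurred point is 30 mm from here along -y. When seated, 25 mm outside the nose. It takes a steady push of about 9 to 16 N over the first 15 mm; then it is loose with 1.5 mm play, and tips and falls when 45 to 56 mm out.
- centre_tail (a point): End of the centre's shank (17 mm diameter, 64 mm long, slightly tapered to the eye), on its axis, 81 mm from centre_head along +y. When seated it is 104 mm inside bore_mouth and 56 mm inside the nose. Once loose the centre is drawn out straight along the spindle axis.
- bar_grip (a point): The knockout bar, steel, 220 mm long, 0.44 kg: middle of its octagonal handle (28 mm across flats, 70 mm long), on the axis, 14 mm above what it lies on. Its -y axis points along the bar to the rod's tip. It lies flat on the handle, the rod level in the air, and does not roll. Balance point 23 mm from here towards the rod. The plain wooden dowel beside it is not the bar.
- bar_tip (a point): Brass-tipped end of the bar's rod (10 mm diameter, 150 mm long from the handle), on the axis, 185 mm from bar_grip along -y.
- tray_in (a point): Low wooden tool tray, fixed: middle of its floor, 6 mm above the bench. Inside 168 mm (x) by 298 mm (y), walls 6 mm thick, 14 mm high above the floor. A drill chuck stands in it, nearer its -x wall. The tray lies on one side in front of the robot and the bar on the other; which is left changes.
- drill_chuck: Bystander: steel drill chuck, 44 mm diameter, 58 mm high, standing upright in the tray. Origin under its middle.
- dowel_mid (a point): Bystander: plain wooden dowel, 20 mm diameter, 150 mm long along its y, lying beside the bar; this is its middle.
- wax_tin: Bystander: round tin, 64 mm diameter, 34 mm high. Origin under its middle.
- blank: Bystander: square wood blank, 150 mm (x) by 50 by 50 mm. Origin under its middle.
- bowl: Bystander: turned wooden bowl, 130 mm across, 55 mm high. Origin under its middle.
- gouge: Bystander: turning gouge lying on the bench, along its x, about 330 mm long. Origin under the front end of its wooden handle.
- faceplate: Bystander: dark steel faceplate, 75 mm diameter, 30 mm high with its hub, lying on the bench. Origin under its middle.
Mind the look-alikes: they are no part of the job. What is shaped like the part that bears centre_head but black is not meant.

How it is judged:
By the outcome, as a careful person would: the job done as asked, in the order asked, and still so for the second after the job is handed in, with the robot touching nothing.
It also fails if it takes over 69 s, if anything falls off the work surface, if the arm or the gripper's body presses on something with over 40 N, if the wrist force passes 120 N, or if a joint passes its speed limit or range.

## Working session

There is one attempt and no reset: what is moved stays moved. The work goes in short steps, Python scripts to look and compute and a shell command to move; the robot and the scene stay as the last step left them, time stands still between calls to the robot, and variables do not carry over. Pictures are saved under pics/ and viewed, about 8 in all and at most 12, crops included, and the job is handed in when it is done.

```bash
ls; mkdir -p pics; cat > h.py <<'E'
import numpy as np, cv2
from cell import ctrl
from scipy.spatial.transform import Rotation as Ro
def shot(n): return ctrl.get_image(n)
def save(im,f,box=None,s=1):
    c=im["color"][...,::-1]
    if box: c=c[box[1]:box[3],box[0]:box[2]]
    cv2.imwrite("pics/"+f,cv2.resize(c,None,fx=s,fy=s,interpolation=cv2.INTER_CUBIC))
def w(im,u,v,d=None):
    if d is None: d=im["depth"][int(round(v)),int(round(u))]
    K=im["camera_matrix"]; p=np.linalg.inv(K)@[u,v,1]*d
    return im["R"].T@(p-im["t"])
def cloud(im):
    K=im["camera_matrix"];v,u=np.mgrid[0:400,0:640];d=im["depth"]
    p=np.stack([(u-K[0,2])/K[0,0]*d,(v-K[1,2])/K[1,1]*d,d],-1)
    return (p-im["t"])@im["R"]
def proj(im,X):
    p=im["R"]@np.asarray(X)+im["t"];q=im["camera_matrix"]@p;return q[:2]/q[2]
E
python3 - <<'E'
from h import *
np.set_printoptions(precision=1,suppress=True)
s=ctrl.read_state();print(s)
for n in("scene","top"):
    im=shot(n);save(im,n+"0.png")
    print(n,"campos",-im["R"].T@im["t"],"K",im["camera_matrix"].ravel())
    P=cloud(im)
    for q in "bore_mouth nose headstock_top bed_end tool_rest tail_point centre_head centre_tail bar_grip bar_tip tray_in drill_chuck dowel_mid wax_tin blank bowl gouge faceplate".split():
        for r in ctrl.search_frame(q,im)[:2]:
            e=r["extent"];print(q,round(r["conf"],2),np.array(e),P[min(399,int(e[1])),min(639,int(e[0]))])
E
```

```text
pics
{'clock': 0.0, 'qpos': array([-1.4,  0.6,  0. ,  1.5, -0. ,  1. , -0. ]), 'qd': array([-0., -0.,  0., -0.,  0., -0., -0.]), 'tau': array([ -0. , -56.3,   1.2, -19.3,   0. ,   0. ,  -0. ]), 'eef_pos': array([174.3, 625.5, 230.4]), 'tool_rot': array([-3.1,  0. ,  2.9]), 'force': array([-0.6, -0.9,  0.7]), 'torque': array([-0., -0.,  0.]), 'width': 85.65051475835267}
scene campos [1228.8 -591.1  815.7] K [398.2   0.  320.6   0.  398.2 203.4   0.    0.    1. ]
bore_mouth 0.79 [290.5 297.2 223.4 187.8] [ 635.6 -207.8   77.6]
nose 0.83 [290.9 297.8 227.1 198.3] [ 635.6 -207.8   77.6]
nose 0.58 [385.8 208.6  24.4  10. ] [463.3 324.6  29. ]
headstock_top 0.91 [291.3 297.4 231.6 196.7] [ 633.9 -203.8   73.5]
bed_end 0.75 [292.4 299.4 234.2 193.2] [ 637.  -203.2   68.6]
bed_end 0.57 [313.5 263.1  11.3   7.5] [523.8 -47.8  22.4]
tool_rest 0.68 [218.7 303.3  71.   69.4] [ 672.  -401.   218.8]
tail_point 0.62 [215.4 322.3  74.1  74.4] [ 686.4 -419.3  189.9]
centre_head 0.73 [185.8 247.2  13.   30.6] [ 218.3 -312.6   26.2]
centre_head 0.55 [315.8 252.1  19.6  15.5] [ 655.5 -142.7  201.5]
cent
[... 1543 characters left out ...]
9  14.8   9.5] [ 638.4 -143.3  203.1]
centre_tail 0.66 [276.2 140.4  29.8   6.1] [724.5 161.8  17.5]
bar_grip 0.49 [242.5 221.4  53.6  37.4] [436.3 281.2   2.1]
bar_tip 0.5 [244.8 222.   52.4  35.4] [433.3 275.2  -3.4]
tray_in 0.83 [404.  223.6  93.   54.9] [ 421.6 -284.8    3.7]
drill_chuck 0.48 [398.9 238.5  17.9  14.2] [ 364.5 -251.    67.1]
dowel_mid 0.6 [237.1 243.5  34.1  26.8] [358.4 294.1  17.6]
blank 0.56 [473.9 227.   26.1  49. ] [ 399.5 -507.3   51.4]
blank 0.29 [397.4 238.1  16.5  11.1] [ 364.5 -247.7   67.1]
bowl 0.83 [212.4 166.1  35.4  34.1] [634.3 390.7   8.9]
gouge 0.85 [168.8 230.5   6.9  96.6] [405.  529.5  30.3]
faceplate 0.62 [332.8 240.1  19.7  18.4] [363.6 -32.4  28.9]
```

View pics/scene0.png

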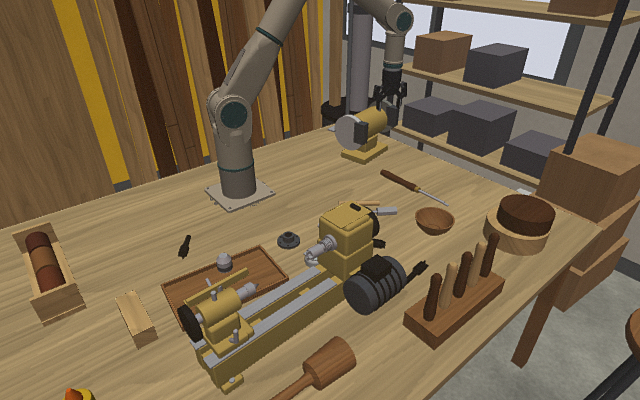

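View pics/top0.png

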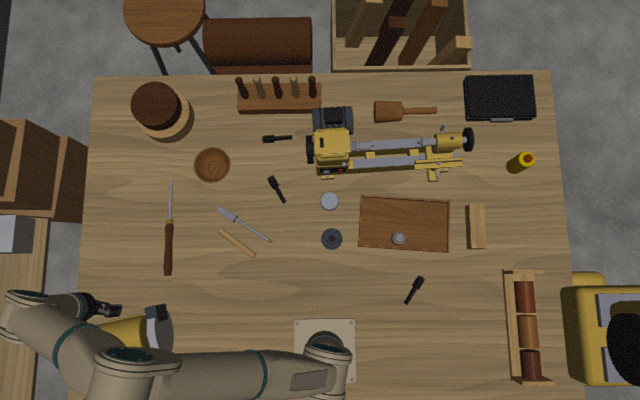

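The scene view shows the lathe, with the headstock at about (345,235) and the tray behind it. The top view shows the handwheel at (309,147), the head at (367,146), the bar at (228–270, 212–241) with the dowel below it, the tray at (404,223), and three black look-alikes. Next I'll measure these accurately.

```bash
python3 - <<'E'
from h import *
np.set_printoptions(precision=1,suppress=True)
im=shot("top");P=cloud(im);c=im["color"]
save(im,"t_lathe.png",(300,95,480,260),4.4)
save(im,"t_bar.png",(205,195,285,265),8)
X,Y,Z=P[...,0],P[...,1],P[...,2]
reg=(X>480)&(X<760)&(Y>-460)&(Y<80)
m=reg&(abs(Z-257)<4); q=P[m][:,:2].astype(np.float32);print("top n",m.sum(),cv2.minAreaRect(q),P[m].mean(0))
m=reg&(abs(Z-99)<5);q=P[m][:,:2].astype(np.float32);print("bed",m.sum(),cv2.minAreaRect(q),q.min(0),q.max(0))
# spindle region: highest points per y strip
for y in range(60,-460,-8):
    m=reg&(abs(Y-y)<4)&(Z>150)&(Z<285)
    if m.sum(): 
        k=m&(Z>Z[m].max()-6); print(y,"zmax",Z[m].max(),"x at top",X[k].mean(),"xrange",X[m].min(),X[m].max())
for nm,(x0,x1,y0,y1,z0,z1) in dict(bar=(330,520,180,360,8,60),tray=(260,560,-480,-90,12,30)).items():
    m=(X>x0)&(X<x1)&(Y>y0)&(Y<y1)&(Z>z0)&(Z<z1);print(nm,m.sum(),cv2.minAreaRect(P[m][:,:2].astype(np.float32)))
E
```

```text
top n 760 ((637.8796997070312, -33.089012145996094), (89.83905792236328, 105.33383178710938), 2.671330451965332) [638.1 -33.9 257.3]
bed 980 ((635.4046630859375, -225.5924530029297), (463.2176208496094, 145.44642639160156), 84.61045837402344) [ 548.6 -458.1] [699.4  11.8]
44 zmax 243.64829271266927 x at top 636.8962695485826 xrange 590.7827865160285 676.966946952508
36 zmax 245.9237444507437 x at top 633.2359908449496 xrange 590.9817759084343 675.4547994642716
28 zmax 244.19354994385134 x at top 640.4820074101058 xrange 591.4179331378684 759.1955423615593
20 zmax 264.0522301089839 x at top 644.5961114613955 xrange 587.1345920005205 759.5403666418674
12 zmax 263.21263947657644 x at top 638.1389851212396 xrange 582.6581926317075 759.6362179671834
4 zmax 271.45382311779326 x at top 634.6363305426736 xrange 577.9996659881372 758.6615278625003
-4 zmax 271.9393454166384 x at top 637.6067053184752 xrange 577.9390214237524 759.2031304811245
-12 zmax 262.6588954797287 x at top 639.395871905904 xrange 571.687418067931 759.2725358678127
-20 zmax 263.1786567113024 x at top 632.3480632470041 xran
[... 3381 characters left out ...]
66956464212976 x at top 662.5653952613312 xrange 578.1985392702636 680.7990157550319
-428 zmax 224.9029703280263 x at top 659.9918009755415 xrange 579.4787600699943 680.8336253974538
-436 zmax 220.31471874729095 x at top 659.3298772221017 xrange 579.3648855859095 679.7512615162182
-444 zmax 209.6907660147608 x at top 658.8657108391666 xrange 579.6837242274408 666.5564383391762
-452 zmax 235.61466787191213 x at top 662.2978504497125 xrange 622.6285814484747 698.1933370405885
bar 497 ((405.1925964355469, 272.03704833984375), (193.50547790527344, 146.33314514160156), 81.24490356445312)
tray 664 ((420.1878662109375, -283.4703063964844), (310.56610107421875, 180.6995086669922), 85.42389678955078)
```

View pics/t_lathe.png

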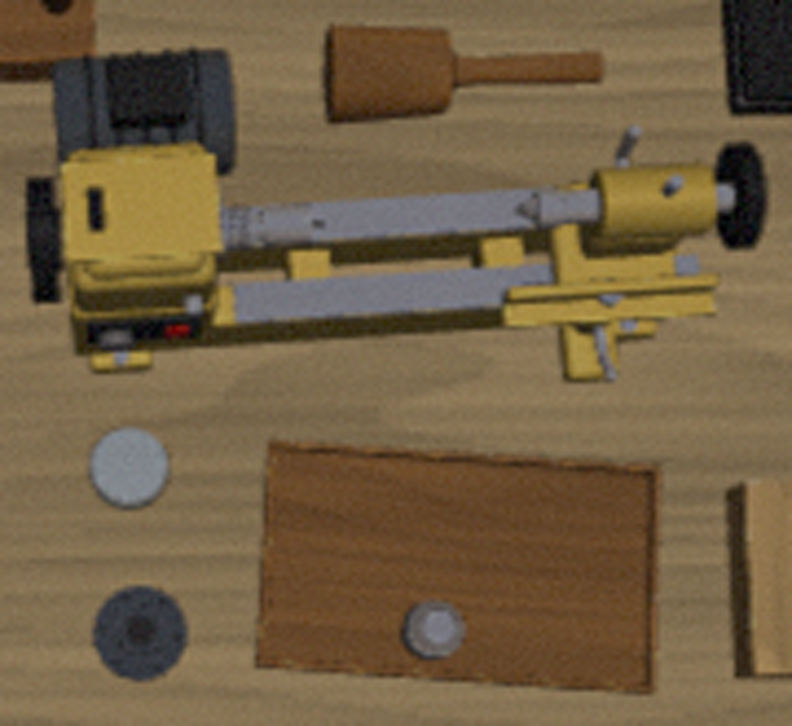

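View pics/t_bar.png

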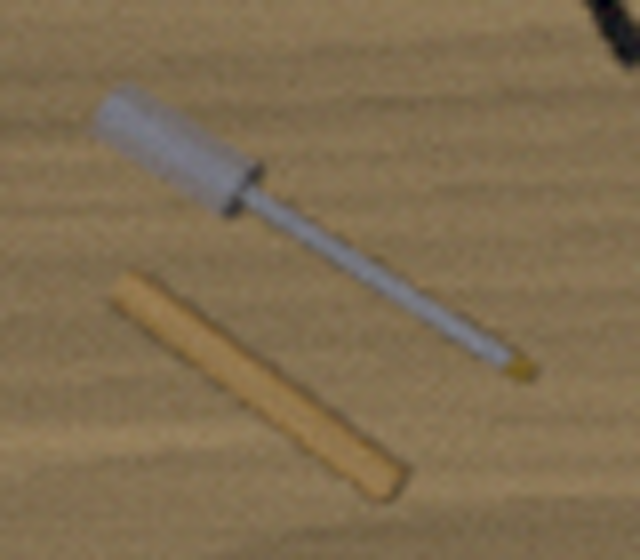

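The crops show the tail point at crop (517,207) and the rest's near end at (505,305). The bar's handle lies at (108–250, 105–195) and its brass tip at (535,372), with the dowel below-left of it. I'll turn these into positions.

```bash
cat >> h.py <<'E'
def onz(im,u,v,z):
    C=-im["R"].T@im["t"]; d=im["R"].T@np.linalg.inv(im["camera_matrix"])@[u,v,1]; return C+d*(z-C[2])/d[2]
def to(x,y,z,yaw,s=None):
    "TCP target, tool down; prints shift in 30mm units (now-axes and final-axes) and turn in 6deg units"
    s=s or ctrl.read_state(); R=Ro.from_euler("xyz",s["tool_rot"]); T=Ro.from_euler("xyz",[np.pi,0,yaw])
    d=np.array([x,y,z])-s["eef_pos"]
    print("now-axes",np.round(R.inv().apply(d)/30,2),"final-axes",np.round(T.inv().apply(d)/30,2),"turn",np.round(np.degrees((R.inv()*T).as_rotvec())/6,2))
E
python3 - <<'E'
from h import *
np.set_printoptions(precision=1,suppress=True)
im=shot("top");P=cloud(im);X,Y,Z=P[...,0],P[...,1],P[...,2]
f=lambda cx,cy,o,s:(o[0]+(cx+.5)/s-.5,o[1]+(cy+.5)/s-.5)
B=(205,195);L=(300,95)
hsv=cv2.cvtColor(im["color"],cv2.COLOR_RGB2HSV)
m=np.zeros((400,640),bool);m[200:246,212:276]=True
g=m&(hsv[...,1]<75)&(hsv[...,2]>70)
n,lab,st,ce=cv2.connectedComponentsWithStats(g.astype(np.uint8));print(st,ce)
k=1+np.argmax(st[1:,4]);v,u=np.nonzero(lab==k)
q=np.array([onz(im,a,b,14)[:2] for a,b in zip(u,v)])
vx,vy,x0,y0=cv2.fitLine(q.astype(np.float32),cv2.DIST_HUBER,0,.01,.01).ravel();d=np.array([vx,vy]);t=(q-[x0,y0])@d
print("bar line",d,np.degrees(np.arctan2(vy,vx)),"ends",[x0,y0]+d*t.min(),[x0,y0]+d*t.max(),"len",np.ptp(t))
for w_ in range(-110,111,15):
    r=q[abs(t-w_)<8]; 
    if len(r):print(w_,len(r),np.ptp((r-[x0,y0])@[-vy,vx]),((r-[x0,y0])@[-vy,vx]).mean())
print("tip",onz(im,*f(535,372,B,8),14),"rear",onz(im,*f(108,108,B,8),16),"front",onz(im,*f(240,190,B,8),16))
hm=(X>420)&(X<520)&(Y>240)&(Y<350)&(Z>18);print("handle cloud",hm.sum(),P[hm].mean(0))
print("tailpt",onz(im,*f(517,207,L,4.4),195),"rest",onz(im,*f(507,297,L,4.4),197))
for nm,a in dict(wheel0=(28,240,195),wheel_top=(28,180,240),nose=(250,226,195),headpt=(330,222,195)).items():print(nm,onz(im,*f(a[0],a[1],L,4.4),a[2]))
for a in((270,443),(658,465),(652,690),(257,665)):print("tray corner",onz(im,*f(*a,L,4.4),20))
print("chuck",onz(im,*f(437,627,L,4.4),64))
# scene view
sc=shot("scene");save(sc,"s_nose.png",(280,190,400,290),6.6)
for p in((637,35,195),(646,-117,195),(649,-172,195)):print(proj(sc,p),proj(im,p))
E
```

```text
[[     0      0    640    400 255689]
 [   216    205     53     36    311]] [[319.6 199.5]
 [236.8 219.8]]
bar line [0.5 0.8] 57.183174 ends [369.6 189. ] [483.7 366. ] len 210.64100582496783
-110 11 9.431727865093283 -0.03953270173553156
-95 15 10.485635566719576 0.3932691375830145
-80 15 10.237386401450859 -0.16500089444904883
-65 14 9.459260304095743 -0.04546752721977233
-50 16 11.570681768536865 -0.10350756867890676
-35 16 10.79238165795158 -0.11926153537375153
-20 16 11.594498734228821 -0.13467993506905418
-5 15 10.547067661104197 0.1903321670748239
10 16 10.556177708313575 0.26315715355726516
25 29 27.75594724096789 0.2309684783740429
40 39 29.619359266866763 0.07948126532960131
55 38 28.593464980638863 -0.370227516023081
70 40 29.67041118497074 0.1264649117042782
85 40 28.653148385533232 -0.5949970279171153
100 12 24.947493349612778 0.7028659865366285
tip [363.8 176.1  14. ] rear [481.1 363.1  16. ] front [444.3 304.7  16. ]
handle cloud 139 [457.4 322.2  25.2]
tailpt [ 655.9 -302.   195. ] rest [ 589.3 -291.2  197. ]
wheel0 [636.6  47.5 195. ]
wheel_top [666.3  45.4 240. ]
nose [ 644.6 -111.   195. ]
headpt [ 646.7 -168.2  195. ]
tray corner [ 518.8 -136.2   20. ]
tray corner [ 497. -442.   20.]
tray corner [ 320.3 -426.5   20. ]
tray corner [ 343.5 -121.3   20. ]
chuck [ 367.6 -254.7   64. ]
[363.2 222.8] [310. 149.]
[320.9 247.7] [358.3 145.5]
[303.6 257.8] [375.8 144.4]
```

View pics/s_nose.png

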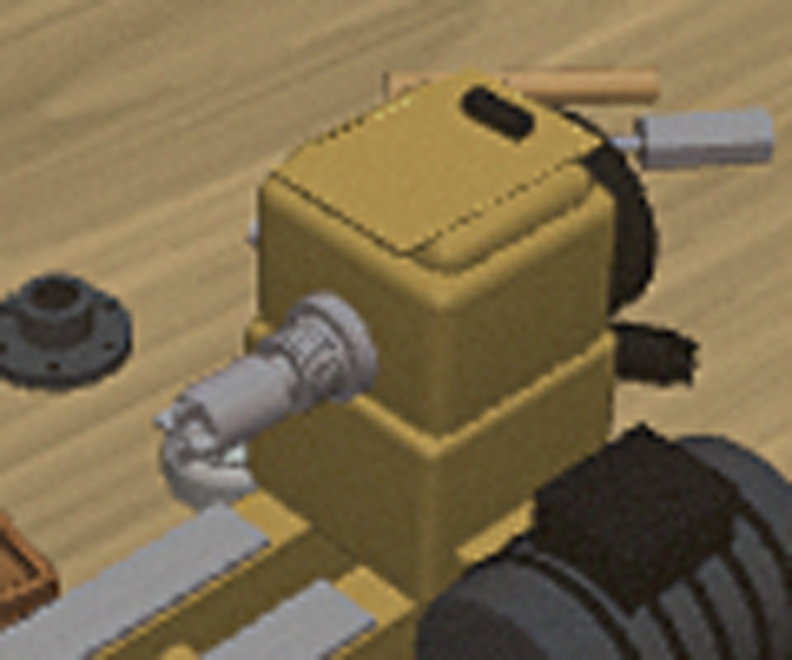

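The seated centre is visible in the nose at crop (210–300, 310–440), with the bar handle beyond it at (640–770, 115–165). I'll refine the spindle axis and work out the first move.

```bash
python3 - <<'E'
from h import *
np.set_printoptions(precision=1,suppress=True)
im=shot("top");C=im["color"].astype(int)
hsv=cv2.cvtColor(im["color"],cv2.COLOR_RGB2HSV)
sat=hsv[...,1];val=hsv[...,2]
# spindle nose+head : per column grey/upper-lower edges
def edges(u0,u1,v0,v1,z,mask,nm):
    pts=[];wd=[]
    for u in range(u0,u1):
        v=np.nonzero(mask[v0:v1,u])[0]
        if len(v)<3: continue
        a=onz(im,u,v0+v.min()-.5,z);b=onz(im,u,v0+v.max()+.5,z);pts.append((a+b)[:2]/2);wd.append(abs(a[0]-b[0]))
    p=np.array(pts); k=np.polyfit(p[:,1],p[:,0],1) if len(p)>3 else None
    print(nm,"slope",np.round(k,4),"mean",p.mean(0),"yrange",p[:,1].min(),p[:,1].max());print(p[:,0],np.array(wd))
grey=(sat<60)&(val>60)
edges(350,377,138,156,195,grey,"nose")
edges(304,314,130,170,195,val<55,"wheel")
print(val[130:170,309]);print(val[147,300:316], sat[147,300:316])
print("V around head col 365",val[136:158,365],sat[136:158,365])
# bed: yellow lower front edge/grey rails via Hough
e=cv2.Canny(im["color"],60,150);e[:125]=0;e[190:]=0;e[:,:352]=0;e[:,425:]=0
for l in (cv2.HoughLinesP(e,1,np.pi/720,30,minLineLength=40,maxLineGap=5)[:,0]):
    a=onz(im,l[0],l[1],99);b=onz(im,l[2],l[3],99);print(l,"slope",round((a[0]-b[0])/(a[1]-b[1]),4),a[:2])
P=cloud(im)
to(459,328,120,.998)
E
```

```text
nose slope [ -0.  640.7] mean [ 645.7 -131.7] yrange -172.59397815327787 -90.96134575244861
[649.8 641.6 643.2 643.1 644.7 644.6 644.6 644.5 644.5 644.5 644.4 646.
 646.  647.5 644.2 645.8 647.4 645.7 645.7 647.3 647.2 645.5 647.1 647.1
 645.4 647.  648.6] [26.1 35.8 32.5 32.5 29.3 29.3 29.3 29.3 29.3 29.3 29.3 32.6 32.6 29.3
 29.3 32.6 29.3 32.6 32.6 29.3 29.3 32.6 29.3 29.3 32.5 29.3 26.1]
wheel slope [  0.3 628.9] mean [640.6  36.4] yrange 25.30290633069795 47.351443769514596
[655.1 645.4 635.6 635.6 635.6 635.5 625.6 656.6] [52.3 71.7 91.  91.  91.  91.  71.3 88.2]
[115 115 113 116 119  65  26  27  32  38  29  32  22  30  33  36  33  41
  35  35  28  37  23  15  27  35  36  21  27   9  19   5  10  41 135 146
 140 132 128 124]
[138 139 139 142 144 127  53  39  41  41  45  37  33  62 128 170] [ 94  92 101  97  97  96  53  20  12  44  23  41  23  90 126 149]
V around head col 365 [119 118 114 121 120 108 117 126 127 134 125 122 117  98  67  60  96 101
  92  80  70  76] [ 96  99 101  99  98  42  22   8  18  23  16  10  15  23  53 115 149 149
 155 147 164 151]
[353 168 424 164] slope -0.0436 [ 597.5 -105.3]
[352 173 424 168] slope -0.057 [ 580.4 -101.5]
[353 159 404 156] slope -0.0462 [ 628.5 -106. ]
[357 141 424 137] slope -0.0472 [ 691. -121.]
now-axes [-11.8  -7.    3.7] final-axes [-3.2 13.4  3.7] turn [-0.  -0.  17.9]
```

```bash
python3 -m crank '[[[0,0,-0.3,0,0,1],[0,0,-0.3,0,0,1],[0,0,-0.3,0,0,1],[0,0,0,0,0,1],[0,0,0,0,0,1],[0,0,0,0,0,1],[0,0,0,0,0,1],[0,0,0,0,0,1],[0,0,0,0,0,1],[0,0,0,0,0,1],[0,0,0,0,0,1],[0,0,0,0,0,1]]]' -1
python3 -m crank '[[[0,0,0,0,0,1],[0,0,0,0,0,1],[0,0,0,0,0,1],[0,0,0,0,0,1],[0,0,0,0,0,1],[0,0,0,0,0,0.9],[-0.25,0.95,0,0,0,0],[-0.25,0.95,0,0,0,0],[-0.25,0.95,0,0,0,0],[-0.25,0.95,0,0,0,0],[-0.25,0.95,0.2,0,0,0],[-0.25,0.95,0.2,0,0,0]]]'
python3 -m crank '[[[-0.25,0.95,0.5,0,0,0],[-0.25,0.95,0.5,0,0,0],[-0.25,0.95,0.5,0,0,0],[-0.25,0.95,0.5,0,0,0],[-0.2,0.95,0.5,0,0,0],[-0.2,0.95,0.5,0,0,0],[0,0,0,0,0,0]]]'
python3 -c "
from h import *
s=ctrl.read_state();print(s['eef_pos'],s['tool_rot'],s['qpos'],s['force'],s['clock'])
to(459,328,60,.998)"
```

```text
clock: 3.1
eef_pos: [174.0, 626.2, 260.0]
tool_rot: [-3.14, -0.001, 1.554]
force: [-0.6, 0.6, -0.1]
width: 85.8
clock: 4.1
eef_pos: [275.1, 489.3, 246.0]
tool_rot: [-3.133, -0.003, 0.919]
force: [1.0, 0.7, 0.7]
width: 85.3
clock: 4.68
eef_pos: [394.1, 342.9, 152.7]
tool_rot: [-3.135, -0.01, 0.915]
force: [1.0, -0.6, 0.1]
width: 85.3
[394.07971175 342.8824714  152.72693291] [-3.13547187 -0.0098361   0.91469938] [-1.08196696  0.6011757   0.47878269  1.96838526 -0.44847059  0.66789139
 -0.97460056] [ 0.9672253  -0.56955572  0.12066549] 4.6833
now-axes [0.9  2.04 3.09] final-axes [0.76 2.09 3.09] turn [-0.05 -0.1  -0.8 ]
```

```bash
python3 -m crank '[[[0.25,0.7,0.5,-0.05,-0.1,-0.8],[0.25,0.7,0.5,0,0,0],[0.25,0.7,0.5,0,0,0],[0,0,0.5,0,0,0],[0,0,0.5,0,0,0],[0,0,0.5,0,0,0],[0,0,0,0,0,0],[0,0,0,0,0,0]]]' -0.18
python3 - <<'E'
from h import *
s=ctrl.read_state();print(s['eef_pos'],s['tool_rot'],s['width'])
to(459,328,3,.998)
im=shot("top");save(im,"g1.png",(205,185,285,255),7)
E
```

```text
clock: 5.35
eef_pos: [465.0, 324.4, 59.3]
tool_rot: [3.141, -0.002, 0.997]
force: [-0.1, -0.6, 0.2]
width: 50.0
[464.98874752 324.39935729  59.26501198] [ 3.14147470e+00 -2.18056981e-03  9.97115706e-01] 49.9942711256953
now-axes [-0.01 -0.23  1.88] final-axes [-0.01 -0.23  1.88] turn [ 0.   -0.02 -0.01]
```

View pics/g1.png

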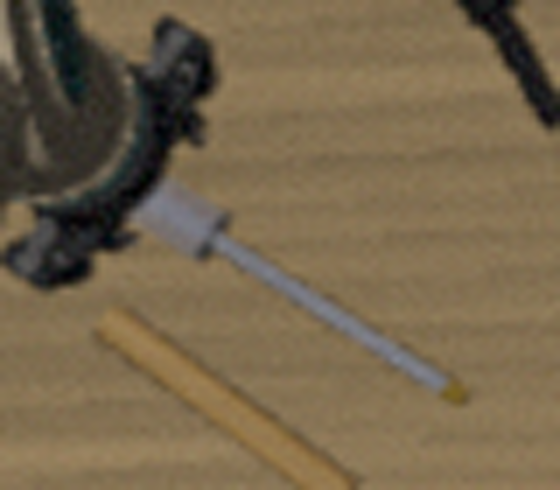

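The gripper straddles the handle and is clear of the dowel. I'll correct 7 mm sideways, descend and close.

```bash
python3 -m crank '[[[0,-0.23,0.3,0,0,0],[0,0,0.5,0,0,0],[0,0,0.5,0,0,0],[0,0,0.35,0,0,0],[0,0,0.15,0,0,0],[0,0,0,0,0,0]]]'
python3 -c "
from h import *
to(459,328,3,.998)"
python3 -m crank '[[[0,0,0,0,0,0],[0,0,0,0,0,0],[0,0,0,0,0,0],[0,0,0,0,0,0],[0,0,0,0,0,0],[0,0,0,0,0,0]]]' 1
python3 -m crank '[[[0,0,-0.5,0,0,0],[0,0,-0.5,0,0,0],[0,0,-1,0,0,0],[0,0,-1,0,0,0],[0,0,-1,0,0,0],[0,0,-1,0,0,0],[0,0,-1,0,0,0],[0,0,0,0,0,0],[0,0,0,0,0,0]]]'
python3 - <<'E'
from h import *
s=ctrl.read_state();print(s['eef_pos'],s['tool_rot'],s['width'],s['force'],s['torque'])
to(630,260,190,.052+np.pi/2)
E
```

```text
clock: 5.9
eef_pos: [458.6, 334.0, 6.9]
tool_rot: [3.141, -0.011, 1.001]
force: [-0.3, -0.7, -0.1]
width: 50.3
now-axes [-0.16  0.12  0.13] final-axes [-0.16  0.12  0.13] turn [ 0.01 -0.1   0.03]
clock: 6.4
eef_pos: [459.0, 334.3, 8.3]
tool_rot: [3.139, -0.012, 1.002]
force: [1.1, -1.0, -3.9]
width: 26.7
clock: 7.15
eef_pos: [452.8, 330.9, 192.0]
tool_rot: [-3.137, -0.001, 1.001]
force: [-0.7, 0.5, -4.6]
width: 26.6
[452.82115849 330.90569075 191.96749547] [-3.13733783e+00 -1.03189592e-03  1.00114363e+00] 26.634911211975428 [-0.66162076  0.47481739 -4.64475575] [ 0.07404615  0.01183027 -0.03324911]
now-axes [1.19 6.25 0.04] final-axes [-2.67  5.78  0.07] turn [-0.04 -0.02 -5.94]
```

The grasp holds, with 4.6 N against the bar's weight. Next I turn it parallel to the spindle and bring the tip in front of the bore.

```bash
python3 -m crank '[[[0,0,0,0,0,-1],[0,0,0,0,0,-1],[0,0,0,0,0,-1],[0,0,0,0,0,-1],[0,0,0,0,0,-1],[0,0,0,0,0,-0.94],[-0.4,0.8,0,0,0,0],[-0.4,0.8,0,0,0,0],[-0.4,0.8,0,0,0,0],[-0.4,0.8,0,0,0,0],[-0.4,0.8,0,0,0,0],[0,0,0,0,0,0]]]'
python3 - <<'E'
from h import *
s=ctrl.read_state();print(s['eef_pos'],s['tool_rot'],s['width'],s['force'],s['torque'])
to(625,267,189,.052+np.pi/2)
E
```

```text
clock: 8.15
eef_pos: [564.7, 276.2, 165.8]
tool_rot: [-3.1, 0.009, 1.663]
force: [1.8, -1.1, -4.7]
width: 26.3
[564.7444651  276.24012675 165.77433332] [-3.10041453  0.00906297  1.6634647 ] 26.25134809881572 [ 1.75948549 -1.08579703 -4.66185084] [-0.00220908 -0.25705527  0.0152176 ]
now-axes [-0.5   1.94 -0.85] final-axes [-0.41  1.99 -0.77] turn [-0.39  0.09  0.39]
```

```bash
python3 -m crank '[[[0,0,-0.4,-0.39,0.09,0.39],[-0.1,0.5,-0.4,0,0,0],[-0.1,0.5,0,0,0,0],[-0.1,0.5,0,0,0,0],[-0.1,0.45,0,0,0,0],[0,0,0,0,0,0],[0,0,0,0,0,0]]]'
python3 - <<'E'
from h import *
s=ctrl.read_state();print(s['eef_pos'],s['tool_rot'],s['width'],s['force'],s['torque'])
to(625,267,189,.052+np.pi/2)
im=shot("top");sc=shot("scene")
a=im["color"][105:185,210:320,::-1];b=sc["color"][160:250,340:460,::-1]
a=cv2.resize(a,(770,560),interpolation=cv2.INTER_CUBIC);cv2.imwrite("pics/ins_t.png",a)
cv2.imwrite("pics/ins_s.png",cv2.resize(b,(760,570),interpolation=cv2.INTER_CUBIC))
np.savez("ins.npz",a=im["color"],b=sc["color"])
E
```

```text
clock: 8.73
eef_pos: [616.2, 261.2, 170.8]
tool_rot: [-3.112, 0.009, 1.615]
force: [-0.7, 0.2, -5.3]
width: 26.5
[616.21677157 261.23609537 170.79546632] [-3.11183538  0.00907824  1.61475394] 26.49866585770381 [-0.65609754  0.2382855  -5.28899864] [0.12709962 0.03590035 0.04137286]
now-axes [ 0.17  0.28 -0.62] final-axes [ 0.18  0.3  -0.61] turn [-0.28  0.09 -0.08]
```

View pics/ins_t.png

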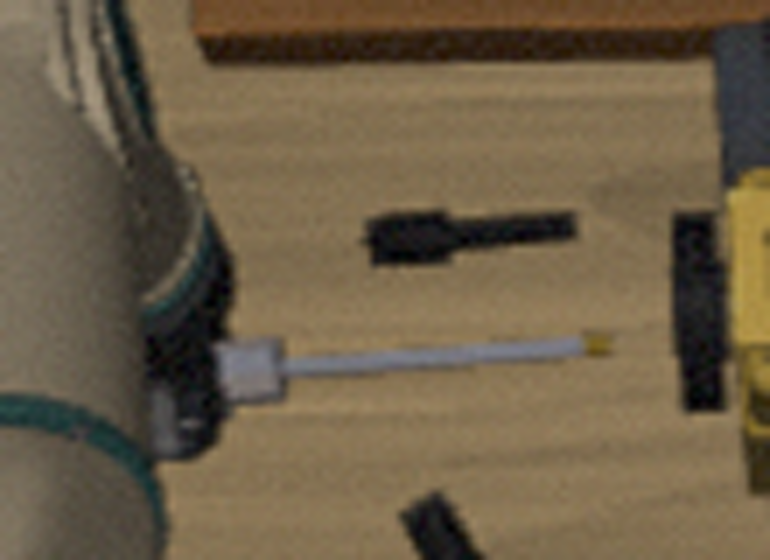

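View pics/ins_s.png

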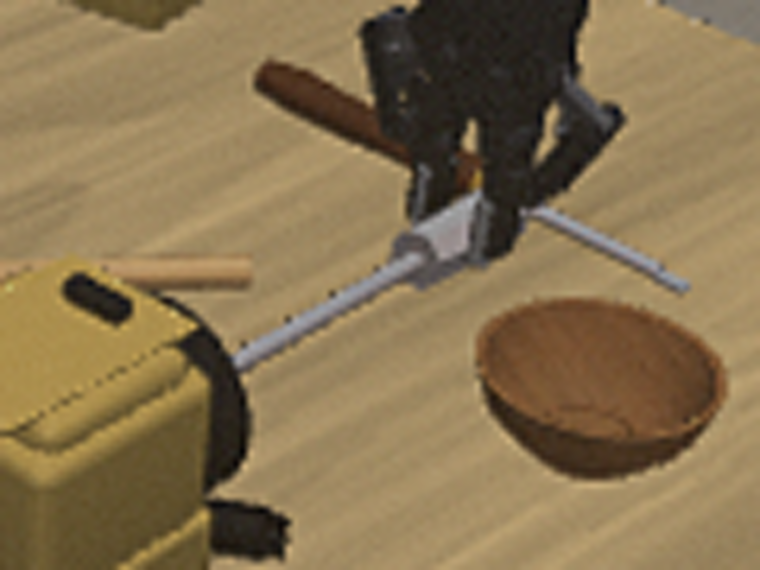

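The top view shows the bar parallel to the axis, with the tip at crop (610,345) in front of the wheel, whose centre is near (700,312). In the scene view the rod runs from (415,255) to (240,365), roughly level. I'll triangulate the rod.

```bash
cat > rod.py <<'E'
from h import *
np.set_printoptions(precision=3,suppress=True)
def rodline(im,box):
    h=cv2.cvtColor(im["color"],cv2.COLOR_RGB2HSV);m=np.zeros((400,640),np.uint8);x0,y0,x1,y1=box
    m[y0:y1,x0:x1]=(h[y0:y1,x0:x1,1]<65)&(h[y0:y1,x0:x1,2]>75)
    n,l,st,_=cv2.connectedComponentsWithStats(m);k=1+np.argmax(st[1:,4]);v,u=np.nonzero(l==k)
    vx,vy,a,b=cv2.fitLine(np.stack([u,v],1).astype(np.float32),cv2.DIST_HUBER,0,.01,.01).ravel()
    return np.array([a,b]),np.array([vx,vy]),st[k]
def plane(im,p,d):
    C=-im["R"].T@im["t"];Ki=np.linalg.inv(im["camera_matrix"])
    r1=im["R"].T@Ki@[*p,1];r2=im["R"].T@Ki@[*(p+10*d),1];n=np.cross(r1,r2);n/=np.linalg.norm(n);return n,n@C
def rod3d(boxt,boxs,y):
    T,S=shot("top"),shot("scene")
    pt,dt,st=rodline(T,boxt);ps,ds,ss=rodline(S,boxs);print("boxes",st,ss)
    n1,c1=plane(T,pt,dt);n2,c2=plane(S,ps,ds)
    d=np.cross(n1,n2);d/=d[1]
    for yy in y:
        X=np.linalg.solve([n1,n2,[0,1,0]],[c1,c2,yy]);print("rod at",X)
    print("dir per y",d)
    return T,S
E
python3 - <<'E'
from rod import *
s=ctrl.read_state();print(s['eef_pos'],s['tool_rot'])
T,S=rod3d((253,145,292,165),(378,195,404,222),(47,75,210,255))
tip=(210+612/7,105+345/7)
print("tip",onz(T,*tip,195),onz(T,*tip,180))
E
```

```text
[615.825 261.227 171.148] [-3.112  0.009  1.615]
boxes [253 153  39   6 121] [378 197  26  21 107]
rod at [629.43   47.    178.364]
rod at [627.377  75.    178.605]
rod at [617.483 210.    179.768]
rod at [614.185 255.    180.155]
dir per y [-0.073  1.     0.009]
tip [620.346  74.444 195.   ] [624.592  75.362 180.   ]
```

```bash
cat > rod2.py <<'E'
from rod import *
def avg(n,k=4):
    I=[shot(n) for _ in range(k)];im=dict(I[0]);im["color"]=np.mean([i["color"] for i in I],0).astype(np.float32);return im
def cline(im,u0,u1,vf,half):
    c=im["color"];f=c[...,2]/(c[...,0]+1)   # blue/red: high on steel
    pts=[]
    for u in range(u0,u1):
        v0=int(round(vf(u)));v=np.arange(v0-half,v0+half+1);y=f[v,u];bg=np.median(np.r_[y[:3],y[-3:]]);wt=np.clip(y-bg-.08,0,None)
        if wt.sum()>.2: pts.append((u,(wt*v).sum()/wt.sum()))
    p=np.array(pts);k=np.polyfit(p[:,0],p[:,1],1)
    r=p[:,1]-np.polyval(k,p[:,0]);g=abs(r)<.6;k=np.polyfit(p[g,0],p[g,1],1);print("n",g.sum(),"rms",r[g].std(),"k",k)
    return np.array([p[0,0],np.polyval(k,p[0,0])]),np.array([1,k[0]])
def rod(tu,tv,su,sv,ys,hs=5):
    T,S=avg("top"),avg("scene")
    lin=lambda U,V:(lambda u:V[0]+(u-U[0])*(V[1]-V[0])/(U[1]-U[0]))
    n1,c1=plane(T,*cline(T,*tu,lin(tu,tv),6));n2,c2=plane(S,*cline(S,*su,lin(su,sv),hs))
    d=np.cross(n1,n2);d/=d[1]
    for y in ys:print("rod at",np.linalg.solve([n1,n2,[0,1,0]],[c1,c2,y]))
    print("dir per y",d);return T,S
E
python3 - <<'E'
from rod2 import *
s=ctrl.read_state();print(s['eef_pos'],s['tool_rot'])
T,S=rod((254,292),(157.1,154.7),(380,402),(216,202.5),(47,75,210,255))
# same method on spindle (nose+head) in top, and front rail edges
n,c=plane(T,*cline(T,353,374,lambda u:146-(u-353)*.07,9))
for y in(47,-111,-160):print("spindle x at z195",(c-n[1]*y-n[2]*195)/n[0],y)
# wheel silhouette centre
g=T["color"].sum(2)
for u in(307,308,309,310,311):
    col=g[120:180,u];dk=np.nonzero(col<180)[0];a,b=dk.min(),dk.max()
    e=lambda i,j:120+i+(180-col[i])/(col[j]-col[i])*(j-i)
    v1,v2=e(a,a-1),e(b,b+1);print(u,v1,v2,onz(T,u,(v1+v2)/2,195))
E
```

```text
[616.284 262.025 172.398] [-3.114  0.008  1.616]
n 38 rms 0.0592567258531144 k [ -0.075 175.454]
n 22 rms 0.11495155950971402 k [ -0.579 434.574]
rod at [629.435  47.    181.851]
rod at [627.772  75.    181.521]
rod at [619.754 210.    179.926]
rod at [617.081 255.    179.395]
dir per y [-0.059  1.    -0.012]
n 21 rms 0.10558433676649959 k [ -0.06  167.116]
spindle x at z195 637.9388043652923 47
spindle x at z195 645.4438432839955 -111
spindle x at z195 647.77135535372 -160
307 134.92563600838184 161.15625 [640.179  44.304 195.   ]
308 134.91634241491556 163.42515721917152 [636.459  41.188 195.   ]
309 134.95140187069774 163.33466532826424 [636.503  38.047 195.   ]
310 134.85869565606117 163.26063829660416 [636.728  34.904 195.   ]
311 134.8745582997799 163.30210527777672 [636.589  31.765 195.   ]
```

```bash
cat >> h.py <<'E'
def to2(x,y,z,r,p,yaw):
    S=[ctrl.read_state()]
    s=S[0];R=Ro.from_euler("xyz",s["tool_rot"]);T=Ro.from_euler("xyz",[r,p,yaw]);d=np.array([x,y,z])-s["eef_pos"]
    np.set_printoptions(precision=3,suppress=True)
    print(s["clock"],s["eef_pos"],s["tool_rot"],"F",s["force"],"M",s["torque"],"w",s["width"]);print("shift",R.inv().apply(d)/30,"turn",np.degrees((R.inv()*T).as_rotvec())/6)
E
python3 -c "
from h import *
to2(625.1,262,187.8,-3.102,0,1.609)"
python3 -m crank '[[[0,0.3,-0.25,0.1,0.07,0.06],[0,0,-0.25,0,0,0],[0,0,0,0,0,0],[0,0,0,0,0,0]]]'
python3 -c "
from h import *
to2(625.1,262,187.8,-3.102,0,1.609)"
python3 -m crank '[[[0,0,0,0,0,0],[0,0,0,0,0,0],[0,0,0,0,0,0],[0,0,0,0,0,0]]]'
python3 -c "
from h import *
to2(625.1,262,187.8,-3.102,0,1.609)"
```

```text
9.3333 [617.608 261.769 173.416] [-3.116  0.008  1.616] F [ 0.37   0.558 -4.198] M [ 0.098 -0.053  0.002] w 25.8604173237892
shift [-0.007  0.238 -0.486] turn [0.137 0.08  0.061]
clock: 9.67
eef_pos: [626.2, 262.4, 188.8]
tool_rot: [-3.105, 0.001, 1.61]
force: [-1.4, -0.7, -4.5]
width: 26.3
9.6667 [626.239 262.45  188.814] [-3.105  0.001  1.61 ] F [-1.369 -0.656 -4.539] M [ 0.046 -0.043  0.053] w 26.315707997771117
shift [-0.013 -0.037  0.035] turn [0.024 0.011 0.005]
clock: 10.0
eef_pos: [624.7, 262.6, 188.4]
tool_rot: [-3.103, 0.001, 1.61]
force: [-0.8, 0.0, -4.6]
width: 26.0
10.0 [624.673 262.635 188.406] [-3.103  0.001  1.61 ] F [-0.8    0.025 -4.56 ] M [ 0.092 -0.114  0.035] w 26.02825884430693
shift [-0.022  0.014  0.02 ] turn [0.012 0.013 0.012]
```

```bash
python3 - <<'E'
from rod2 import *
T,S=rod((254,292),(155,152.5),(378,402),(211,197),(47,75,210,255))
print("want x at 47 ~636.8, 255 ~626, z 195")
# spindle silhouette in scene: nose/head grey vs surroundings
f=S["color"][...,2]/(S["color"][...,0]+1)
for u in(306,310,314,318,322,326):
    print(u,np.round(f[232:272,u],2))
print(proj(S,(644.7,-111,195)),proj(S,(647.5,-166,195)))
E
```

```text
n 38 rms 0.06363480510094907 k [ -0.068 170.073]
n 23 rms 0.21375895047134852 k [ -0.569 428.958]
rod at [636.129  47.    196.637]
rod at [634.636  75.    196.373]
rod at [627.439 210.    195.101]
rod at [625.04  255.    194.677]
dir per y [-0.053  1.    -0.009]
want x at 47 ~636.8, 255 ~626, z 195
306 [0.61 0.61 0.61 0.61 0.62 0.61 0.61 0.62 0.62 0.61 0.61 0.62 0.61 0.61
 0.61 0.61 0.6  0.6  0.73 0.99 1.   0.96 0.95 0.91 0.99 0.97 0.94 0.94
 0.94 0.94 0.95 0.93 0.89 0.67 0.6  0.61 0.59 0.62 1.03 1.01]
310 [0.62 0.61 0.61 0.61 0.61 0.62 0.6  0.61 0.61 0.6  0.61 0.61 0.62 0.59
 0.59 0.72 0.97 1.   1.05 0.95 0.86 0.89 0.96 0.96 1.   1.   0.94 0.91
 0.94 0.94 0.94 0.92 0.92 0.93 0.92 0.96 0.99 1.   0.99 0.98]
314 [0.62 0.62 0.6  0.61 0.61 0.6  0.61 0.61 0.61 0.62 0.6  0.61 0.58 0.73
 0.98 1.   1.02 1.01 0.99 0.97 0.96 0.94 0.92 0.92 0.89 0.89 0.98 1.
 0.93 0.97 0.94 0.94 0.94 0.94 0.92 1.04 1.01 0.99 0.99 1.  ]
318 [0.61 0.62 0.62 0.62 0.62 0.62 0.5  0.44 0.42 0.41 0.52 0.72 0.98 1.
 1.   1.02 0.99 0.98 0.95 0.93 0.92 0.92 0.92 0.9  0.62 0.42 0.45 0.46
 0.43 0.51 0.7  0.95 0.67 0.42 0.44 0.43 0.43 0.65 1.08 1.03]
322 [0.48 0.48 0.47 0.47 0.43 0.39 0.43 0.69 0.95 0.99 0.86 0.93 1.   1.
 0.97 0.98 0.96 0.92 0.91 0.93 0.95 0.91 0.42 0.46 0.47 0.47 0.48 0.48
 0.46 0.47 0.49 0.49 0.49 0.46 0.44 0.45 0.44 0.45 0.43 0.44]
326 [0.45 0.44 0.53 0.95 0.9  0.9  0.93 0.95 0.99 1.02 1.02 0.99 0.95 0.92
 0.92 0.9  0.89 0.89 0.93 0.94 0.57 0.47 0.46 0.47 0.46 0.46 0.47 0.48
 0.48 0.46 0.49 0.47 0.46 0.48 0.48 0.47 0.49 0.44 0.45 0.48]
[322.454 246.478] [305.219 256.445]
```

```bash
cat >> h.py <<'E'
def tr(y): to2(625.5+.052*(262.5-y),y,188.3,-3.094,0,1.609)
E
python3 -c "
from h import *
tr(252)"
python3 -m crank '[[[-0.35,0.02,0,0.08,0.01,0.01],[0,0,0,0,0,0]]]'
python3 -c "
from h import *
tr(232)"
python3 -m crank '[[[-0.35,0.01,0,0,0,0],[-0.35,0.01,0,0,0,0],[0,0,0,0,0,0]]]'
python3 -c "
from h import *
tr(212)"
```

```text
10.4 [625.085 262.562 188.624] [-3.104  0.001  1.61 ] F [ 0.006 -0.198 -3.999] M [0.106 0.002 0.028] w 26.291001675264617
shift [-0.353  0.019  0.011] turn [0.093 0.012 0.01 ]
clock: 10.57
eef_pos: [626.1, 251.3, 188.6]
tool_rot: [-3.095, 0.001, 1.61]
force: [0.2, -2.2, -4.3]
width: 26.3
10.5667 [626.148 251.262 188.61 ] [-3.095  0.001  1.61 ] F [ 0.171 -2.23  -4.341] M [-0.165 -0.208  0.013] w 26.329523350671355
shift [-0.643  0.007  0.011] turn [0.008 0.007 0.007]
clock: 10.82
eef_pos: [627.9, 227.2, 188.4]
tool_rot: [-3.095, 0.001, 1.609]
force: [-0.5, -0.6, -3.7]
width: 26.4
10.8167 [627.94  227.195 188.439] [-3.095  0.001  1.609] F [-0.536 -0.584 -3.654] M [-0.053 -0.079  0.049] w 26.427174480404844
shift [-0.506 -0.013  0.006] turn [ 0.006  0.013 -0.001]
```

```bash
python3 -m crank '[[[-0.25,0,0,0,0,0],[-0.25,0,0,0,0,0],[0,0,0,0,0,0]]]'
python3 -c "
from h import *
tr(190)"
python3 -m crank '[[[-0.3,0,0,0,0,0],[-0.3,0,0,0,0,0],[0,0,0,0,0,0]]]'
python3 -c "
from h import *
tr(165)"
```

```text
clock: 11.07
eef_pos: [628.9, 208.8, 188.7]
tool_rot: [-3.095, 0.002, 1.607]
force: [0.4, -0.9, -5.9]
width: 26.1
11.0667 [628.858 208.758 188.692] [-3.095  0.002  1.607] F [ 0.408 -0.887 -5.934] M [-0.006 -0.102 -0.01 ] w 26.144375318939016
shift [-0.625 -0.008  0.015] turn [ 0.008  0.018 -0.024]
clock: 11.32
eef_pos: [629.6, 188.8, 188.9]
tool_rot: [-3.095, 0.002, 1.606]
force: [0.9, -1.2, -4.7]
width: 26.1
11.3167 [629.587 188.789 188.865] [-3.095  0.002  1.606] F [ 0.876 -1.225 -4.706] M [-0.003 -0.054 -0.022] w 26.110548327335184
shift [-0.794  0.005  0.02 ] turn [ 0.01   0.017 -0.025]
```

```bash
python3 -m crank '[[[-0.3,0,0,0,0,0],[-0.3,0.01,0,0,0,0],[-0.3,0,0,0,0,0],[0,0,0,0,0,0]]]'
python3 -c "
from h import *
tr(145)"
python3 -m crank '[[[-0.3,0,0.01,0,0,0],[-0.3,0,0.01,0,0,0],[0,0,0,0,0,0]]]'
python3 -c "
from h import *
tr(130)"
```

```text
clock: 11.65
eef_pos: [631.0, 158.8, 189.0]
tool_rot: [-3.095, 0.002, 1.607]
force: [-0.2, -0.9, -3.7]
width: 26.3
11.65 [630.957 158.775 188.954] [-3.095  0.002  1.607] F [-0.236 -0.944 -3.69 ] M [ 0.033 -0.111  0.028] w 26.26213113227266
shift [-0.46   0.006  0.022] turn [ 0.012  0.019 -0.023]
clock: 11.9
eef_pos: [631.7, 138.7, 188.4]
tool_rot: [-3.095, 0.002, 1.606]
force: [0.8, -0.2, -4.0]
width: 26.1
11.9 [631.682 138.712 188.358] [-3.095  0.002  1.606] F [ 0.798 -0.157 -4.004] M [ 0.024 -0.055  0.003] w 26.14827190180331
shift [-0.291  0.013  0.002] turn [ 0.012  0.017 -0.026]
```

```bash
for i in 1 2 3 4; do python3 -m crank '[[[-0.1,0,0,0,0,0]]]' | tr '\n' ' '; echo; done
for i in 1 2; do python3 -m crank '[[[0,0,0,0,0,0]]]' | tr '\n' ' '; echo; done
```

```text
clock: 11.98 eef_pos: [631.7, 136.2, 188.3] tool_rot: [-3.095, 0.001, 1.607] force: [-0.5, 0.6, -5.5] width: 26.3 
clock: 12.07 eef_pos: [631.9, 132.6, 188.3] tool_rot: [-3.095, 0.001, 1.606] force: [-0.0, -0.6, -4.5] width: 26.3 
clock: 12.15 eef_pos: [632.0, 129.8, 188.3] tool_rot: [-3.095, 0.001, 1.607] force: [-0.8, 0.3, -4.9] width: 26.4 
clock: 12.23 eef_pos: [632.0, 128.4, 188.3] tool_rot: [-3.095, -0.002, 1.607] force: [-0.2, 6.4, -4.4] width: 26.4 
clock: 12.32 eef_pos: [631.9, 128.8, 188.4] tool_rot: [-3.095, -0.003, 1.608] force: [1.0, -1.2, -4.0] width: 26.4 
clock: 12.4 eef_pos: [631.9, 128.9, 188.4] tool_rot: [-3.095, -0.003, 1.608] force: [0.1, 0.3, -4.0] width: 26.1
```

Contact was at TCP y ≈ 129, matching the expected depth. Now I push.

```bash
for i in 1 2 3; do python3 -m crank '[[[-0.18,0,0,0,0,0]]]' | tr '\n' ' '; echo; done
python3 -c "
from h import *
tr(104.5)"
```

```text
clock: 12.48 eef_pos: [631.8, 128.0, 188.3] tool_rot: [-3.095, -0.009, 1.611] force: [-1.2, 14.0, -4.7] width: 26.2 
clock: 12.57 eef_pos: [631.5, 128.1, 188.4] tool_rot: [-3.095, -0.016, 1.613] force: [-0.7, 10.6, -1.8] width: 26.6 
clock: 12.65 eef_pos: [631.0, 128.1, 188.5] tool_rot: [-3.094, -0.023, 1.616] force: [-1.6, 8.8, -1.9] width: 26.0 
12.65 [631.049 128.068 188.484] [-3.094 -0.023  1.616] F [-1.597  8.842 -1.897] M [ 1.708  0.271 -0.321] w 25.985984505020845
shift [-0.789  0.052 -0.014] turn [ 0.002 -0.214  0.08 ]
```

```bash
python3 -m crank '[[[-0.3,0.02,0,0,-0.3,0.08]]]' | tr '\n' ' '; echo;python3 -m crank '[[[-0.35,0,0,0,-0.2,0]]]' | tr '\n' ' '; echo
python3 -c "
from h import *
tr(104.5)"
```

```text
clock: 12.73 eef_pos: [631.7, 125.1, 188.6] tool_rot: [-3.095, -0.0, 1.611] force: [-0.3, 12.9, -5.9] width: 26.3 
clock: 12.82 eef_pos: [631.4, 122.9, 188.4] tool_rot: [-3.094, 0.011, 1.617] force: [-0.6, 13.7, -6.7] width: 26.5 
12.8167 [631.356 122.863 188.36 ] [-3.094  0.011  1.617] F [-0.615 13.701 -6.723] M [ 3.223  0.146 -0.153] w 26.467462961176036
shift [-0.615  0.051  0.006] turn [0.001 0.106 0.069]
```

```bash
python3 -m crank '[[[-0.35,0.03,0,0,-0.05,0.05]]]' | tr '\n' ' '; echo;python3 -m crank '[[[-0.35,0.03,0,0,-0.05,0.05]]]' | tr '\n' ' '; echo
python3 - <<'E'
from h import *
tr(104.5)
im=shot("top");save(im,"push1.png",(290,110,400,180),7)
E
```

```text
clock: 12.9 eef_pos: [631.5, 121.0, 188.0] tool_rot: [-3.093, 0.006, 1.617] force: [-2.4, 13.2, -5.8] width: 26.5 
clock: 12.98 eef_pos: [631.8, 119.2, 187.7] tool_rot: [-3.092, 0.001, 1.617] force: [-2.3, 13.4, -5.0] width: 26.0 
12.9833 [631.782 119.214 187.726] [-3.092  0.001  1.617] F [-2.311 13.365 -5.   ] M [ 3.091  0.288 -0.37 ] w 26.021408734416635
shift [-0.493  0.041 -0.021] turn [-0.023  0.013  0.076]
```

View pics/push1.png

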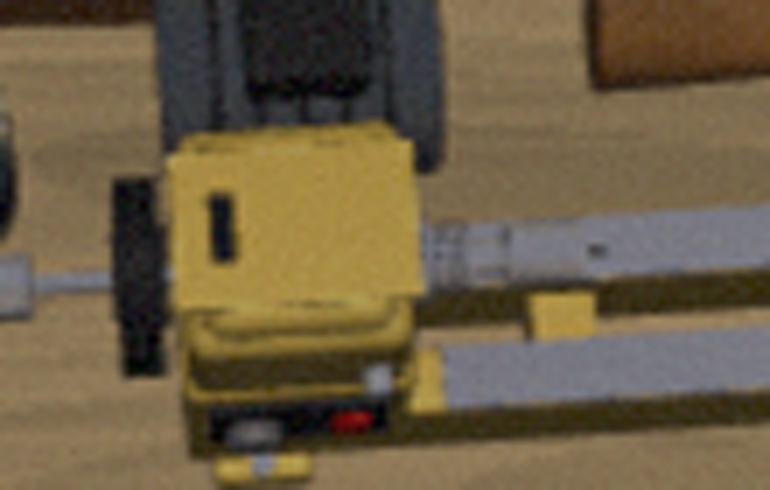

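The handle front is now 35 mm from the wheel face and the nose–head gap has opened, so the push is about 10 mm, which agrees with the TCP. Continuing.

```bash
for i in 1 2; do python3 -m crank '[[[-0.33,0.03,-0.01,0,-0.05,0.05]]]' | tr '\n' ' '; echo; done; for i in 1 2 3; do python3 -m crank '[[[-0.2,0.01,-0.01,0,-0.05,0.03]]]' | tr '\n' ' '; echo; done
python3 -c "
from h import *
tr(104.5)"
```

```text
clock: 13.12 eef_pos: [632.1, 116.9, 187.7] tool_rot: [-3.09, -0.004, 1.616] force: [-1.7, 14.8, -3.7] width: 26.3 
clock: 13.2 eef_pos: [632.5, 114.0, 187.8] tool_rot: [-3.089, -0.006, 1.616] force: [-1.5, 3.6, -0.9] width: 26.2 
clock: 13.28 eef_pos: [632.8, 109.8, 188.1] tool_rot: [-3.089, -0.003, 1.615] force: [-1.4, 2.1, -3.6] width: 26.1 
clock: 13.37 eef_pos: [633.1, 105.6, 188.4] tool_rot: [-3.088, 0.001, 1.613] force: [-1.2, 5.2, -5.0] width: 26.5 
clock: 13.45 eef_pos: [633.5, 100.3, 188.7] tool_rot: [-3.088, 0.005, 1.611] force: [-0.1, 4.8, -3.4] width: 26.4 
13.45 [633.534 100.348 188.744] [-3.088  0.005  1.611] F [-0.114  4.804 -3.381] M [ 1.168 -0.037 -0.102] w 26.38894756532352
shift [0.138 0.012 0.013] turn [-0.055  0.048  0.016]
```

```bash
python3 -m crank '[[[0.2,0,0,0,0,0],[0.3,0,0,-0.05,0.04,0.01],[0.3,0,0,0,0,0],[0,0,0,0,0,0]]]' | tr '\n' ' '
python3 - <<'E'
from h import *
tr(200)
im=shot("top");sc=shot("scene");a=cv2.resize(im["color"][115:175,300:390,::-1],(765,510),interpolation=cv2.INTER_CUBIC)
cv2.imwrite("pics/p2.png",a)
f=im["color"][...,2]/(im["color"][...,0]+1.);print(np.round(f[145,348:392],2));print(im["color"][145,348:392].sum(1))
E
```

```text
clock: 13.78 eef_pos: [633.3, 119.3, 188.3] tool_rot: [-3.095, 0.008, 1.604] force: [-0.7, 2.3, -5.1] width: 26.2 13.7833 [633.331 119.34  188.327] [-3.095  0.008  1.604] F [-0.681  2.298 -5.052] M [ 0.246 -0.114 -0.001] w 26.207901209242934
shift [ 2.692 -0.065 -0.018] turn [ 0.006  0.075 -0.052]
[0.41 0.53 1.01 1.1  1.05 1.07 1.06 1.07 1.06 1.06 1.04 1.   1.05 1.02
 1.08 1.03 1.04 1.05 1.07 1.03 1.04 1.03 1.06 1.05 1.06 1.07 1.07 1.08
 1.06 1.08 1.04 1.06 0.99 0.95 1.02 1.03 1.07 1.06 1.04 1.07 1.04 1.08
 1.06 1.07]
[388 374 326 347 322 357 334 297 330 358 361 351 370 363 364 361 366 365
 375 378 334 279 377 377 383 372 373 366 368 366 376 349 298 229 239 318
 363 379 379 369 377 364 383 358]
```

View pics/p2.png

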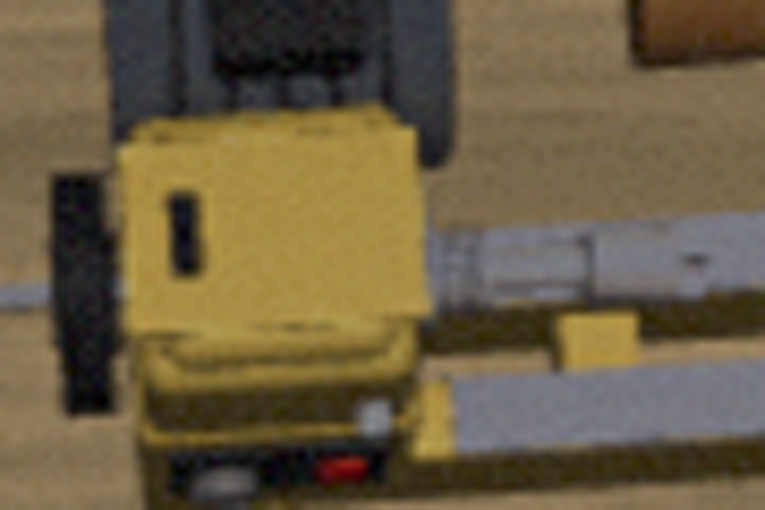

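The head has moved out about 29–30 mm (rear edge at crop x 588) and the centre is still resting straight in the nose. Now I withdraw the bar fully.

```bash
python3 -m crank '[[[0.4,0,0,0,0.05,-0.05],[0.5,-0.01,0,0,0,0],[0.5,-0.01,0,0,0,0],[0.5,-0.01,0,0,0,0],[0,0,0,0,0,0]]]' | tr '\n' ' '
python3 -c "
from h import *
tr(275)"
python3 -m crank '[[[0.5,-0.01,0,0,0,0],[0.6,-0.01,0,0,0,0],[0.6,-0.01,0,0,0,0],[0.6,-0.01,0,0,0,0],[0,0,0,0,0,0]]]' | tr '\n' ' '
python3 -c "
from h import *
tr(275); to2(480,270,210,np.pi,0,1.609)"
```

```text
clock: 14.3 eef_pos: [630.5, 179.5, 188.1] tool_rot: [-3.095, 0.004, 1.607] force: [-0.7, 1.9, -4.5] width: 26.5 14.3 [630.452 179.455 188.098] [-3.095  0.004  1.607] F [-0.716  1.881 -4.505] M [ 0.26  -0.026  0.004] w 26.538098628286853
shift [ 3.189 -0.072 -0.015] turn [ 0.01   0.035 -0.022]
clock: 14.72 eef_pos: [625.1, 257.1, 187.4] tool_rot: [-3.095, 0.003, 1.613] force: [-0.2, 1.7, -4.4] width: 26.1 14.7167 [625.074 257.099 187.381] [-3.095  0.003  1.613] F [-0.191  1.654 -4.39 ] M [ 0.316 -0.045  0.01 ] w 26.12546830000674
shift [ 0.596  0.016 -0.033] turn [0.007 0.033 0.033]
14.7167 [625.074 257.099 187.381] [-3.095  0.003  1.613] F [-0.191  1.654 -4.39 ] M [ 0.316 -0.045  0.01 ] w 26.12546830000674
shift [ 0.629 -4.844 -0.53 ] turn [-0.447  0.032  0.033]
```

```bash
python3 -m crank '[[[0.6,0,-0.2,0,0,0],[0,-0.6,-0.2,-0.3,0,0],[0,-0.7,-0.2,0,0,0],[0,-0.7,-0.2,0,0,0],[0,-0.7,-0.1,0,0,0],[0,-0.7,-0.1,0,0,0],[0,-0.7,-0.1,0,0,0],[0,-0.7,0,0,0,0],[0,0,0,0,0,0]]]' | tr '\n' ' '
python3 -c "
from h import *
to2(470,-207,160,np.pi,0,1.485)"
```

```text
clock: 15.47 eef_pos: [472.7, 275.0, 221.7] tool_rot: [-3.126, 0.005, 1.624] force: [-0.5, -0.7, -6.1] width: 26.4 15.4667 [472.667 275.046 221.691] [-3.126  0.005  1.624] F [-0.452 -0.687 -6.103] M [ 0.102  0.119 -0.043] w 26.420988909713945
shift [-16.03   -0.913   2.155] turn [-0.142  0.06   1.328]
```

```bash
python3 -m crank '[[[-0.8,-0.05,0,0,0,0],[-0.8,-0.05,0,0,0,0],[-0.8,-0.05,0,0,0,0],[-0.8,-0.05,0,0,0,0],[-0.8,-0.05,0,0,0,0],[-0.8,-0.05,0,0,0,0],[-0.8,-0.05,0,0,0,0],[-0.8,-0.05,0,0,0,0],[0,0,0,0,0,0]]]' | tr '\n' ' '
python3 -c "
from h import *
to2(470,-207,160,np.pi,0,1.485);print(ctrl.read_state()['qpos'])"
```

```text
clock: 16.22 eef_pos: [472.7, 81.1, 225.3] tool_rot: [-3.134, 0.002, 1.639] force: [0.2, -1.2, -4.2] width: 26.2 16.2167 [472.652  81.061 225.268] [-3.134  0.002  1.639] F [ 0.188 -1.219 -4.18 ] M [-0.031  0.014  0.017] w 26.24754245630885
shift [-9.569 -0.73   2.202] turn [-0.071  0.026  1.475]
[-0.471  0.417  0.337  1.986 -0.19   0.777  0.045]
```

```bash
python3 -m crank '[[[-0.8,-0.05,0,0,0,0.2],[-0.8,-0.05,0,0,0,0.2],[-0.8,-0.05,0,0,0,0.2],[-0.8,-0.05,0.1,0,0,0.2],[-0.8,-0.05,0.1,0,0,0.2],[-0.8,-0.05,0.2,0,0,0.2],[-0.8,-0.05,0.2,0,0,0.2],[-0.8,-0.05,0.3,0,0,0],[-0.8,-0.05,0.3,0,0,0],[-0.8,-0.05,0.3,0,0,0],[-0.8,-0.05,0.3,0,0,0],[0,0,0,0,0,0]]]' | tr '\n' ' '
python3 -c "
from h import *
to2(463,-207,100,np.pi,0,1.485);print(ctrl.read_state()['qpos'])"
```

```text
clock: 17.22 eef_pos: [456.6, -193.6, 174.4] tool_rot: [3.133, 0.005, 1.492] force: [0.2, -1.5, -4.9] width: 26.1 17.2167 [ 456.571 -193.587  174.426] [3.133 0.005 1.492] F [ 0.184 -1.532 -4.867] M [ 0.081  0.04  -0.043] w 26.096703666410882
shift [-0.416  0.228  2.485] turn [0.079 0.05  0.071]
[ 0.107  0.51   0.34   2.016 -0.269  0.648  0.543]
```

```bash
python3 -m crank '[[[-0.2,0.12,0.5,0.08,0.05,0.07],[-0.2,0.1,0.6,0,0,0],[0,0,0.7,0,0,0],[0,0,0.7,0,0,0],[0,0,0.7,0,0,0],[0,0,0.6,0,0,0],[0,0,0.5,0,0,0],[0,0,0,0,0,0]]]' | tr '\n' ' '
python3 -c "
from h import *
to2(463,-207,15,np.pi,0,1.485)"
```

```text
clock: 17.88 eef_pos: [470.4, -211.2, 42.9] tool_rot: [3.131, 0.004, 1.482] force: [-0.5, 0.6, -5.3] width: 26.2 17.8833 [ 470.371 -211.183   42.91 ] [3.131 0.004 1.482] F [-0.467  0.574 -5.347] M [ 0.146  0.093 -0.029] w 26.19304933509048
shift [ 0.121 -0.267  0.927] turn [ 0.1    0.041 -0.025]
```

```bash
python3 -m crank '[[[0.1,-0.25,0.1,0.1,0.04,0],[0,0,0.3,0,0,0],[0,0,0.25,0,0,0],[0,0,0.1,0,0,0],[0,0,0,0,0,0]]]' | tr '\n' ' '
python3 -c "
from h import *
to2(463,-207,15,np.pi,0,1.485)"
```

```text
clock: 18.3 eef_pos: [465.7, -207.6, 20.8] tool_rot: [3.138, 0.001, 1.484] force: [0.1, -0.7, -4.4] width: 26.1 18.3 [ 465.682 -207.629   20.77 ] [3.138 0.001 1.484] F [ 0.122 -0.691 -4.378] M [ 0.059 -0.003 -0.047] w 26.07575309562386
shift [ 0.013 -0.092  0.192] turn [ 0.033  0.013 -0.009]
```

```bash
for s in 0.1 0.08 0.06 0.05 0.05; do echo $s>/dev/null; done; python3 -m crank '[[[0,-0.08,0.1,0.03,0.01,0]]]' | tr '\n' ' ';echo; python3 -m crank '[[[0,0,0.07,0,0,0]]]' | tr '\n' ' ';echo;python3 -m crank '[[[0,0,0.07,0,0,0]]]' | tr '\n' ' ';echo;python3 -m crank '[[[0,0,0,0,0,0]]]' | tr '\n' ' '
```

```text
clock: 18.38 eef_pos: [464.3, -207.7, 18.2] tool_rot: [3.139, 0.001, 1.484] force: [0.2, 0.3, -4.3] width: 26.3 
clock: 18.47 eef_pos: [464.0, -207.7, 16.1] tool_rot: [3.14, 0.001, 1.484] force: [-1.4, -0.6, -4.8] width: 26.4 
clock: 18.55 eef_pos: [464.3, -207.9, 14.1] tool_rot: [3.139, 0.001, 1.484] force: [0.6, -0.3, -3.5] width: 26.2 
clock: 18.63 eef_pos: [464.3, -208.0, 14.2] tool_rot: [3.139, 0.001, 1.484] force: [-0.4, -0.2, -3.6] width: 26.4
```

```bash
python3 -m crank '[[[0,0,0.05,0,0,0]]]' | tr '\n' ' ';echo;python3 -m crank '[[[0,0,0.05,0,0,0]]]' | tr '\n' ' ';echo; python3 -m crank '[[[0,0,0,0,0,0],[0,0,0,0,0,0],[0,0,0,0,0,0]]]' -0.1 | tr '\n' ' ';echo
python3 -m crank '[[[0,0,-0.4,0,0,0],[0,0,-0.6,0,0,0],[0,0,-0.8,0,0,0],[0,0,-0.8,0,0,0],[0,0,-0.8,0,0,0],[0,0,-0.8,0,0,0],[0,0,-0.8,0,0,0],[0,0,0,0,0,0]]]' | tr '\n' ' '
python3 -c "
from h import *
to2(649,-167,300,np.pi,0,1.623)"
```

```text
clock: 18.72 eef_pos: [464.4, -208.1, 13.8] tool_rot: [3.138, 0.001, 1.484] force: [-4.9, 1.5, 30.0] width: 26.5 
clock: 18.8 eef_pos: [464.3, -208.1, 13.8] tool_rot: [3.138, 0.0, 1.484] force: [-3.6, 1.9, 18.9] width: 26.5 
clock: 19.05 eef_pos: [466.0, -209.2, 15.8] tool_rot: [3.133, 0.002, 1.483] force: [0.8, 0.3, 0.4] width: 46.7 
clock: 19.72 eef_pos: [465.4, -210.0, 171.6] tool_rot: [3.133, 0.003, 1.482] force: [1.1, -0.5, 0.1] width: 46.9 19.7167 [ 465.44  -210.041  171.623] [3.133 0.003 1.482] F [ 1.116 -0.474  0.129] M [-0.097 -0.039  0.052] w 46.93439230105828
shift [ 1.96   6.006 -4.231] turn [ 0.084  0.033 -1.347]
```

The bar is released in the tray. Next is the centre: rise, go across above it, and measure the head again.

```bash
python3 -m crank '[[[0,0,-0.8,0.08,0.03,-0.5],[0,0,-0.8,0,0,-0.5],[0,0,-0.8,0,0,-0.35],[0.2,0.5,-0.6,0,0,0],[0.3,0.8,-0.3,0,0,0],[0.3,0.8,0,0,0,0],[0.3,0.8,0,0,0,0],[0.3,0.8,0,0,0,0],[0.2,0.8,0,0,0,0],[0,0.7,0,0,0,0],[0,0,0,0,0,0]]]' | tr '\n' ' '
python3 - <<'E'
from rod2 import *
to2(647.6,-167,230,np.pi,0,1.623)
S=avg("scene",3)
f=S["color"][...,2]/(S["color"][...,0]+1)
# head silhouette centre per column in scene
from itertools import groupby
for y in(-139,-150,-160,-167,-175,-182):
    X=(636.7+.052*(47-y),y,195);u,v=proj(S,X);ui=int(round(u));col=f[int(v)-12:int(v)+13,ui];print(y,np.round((u,v),1),np.round(col,2))
print([np.round(proj(S,(636.7+.052*(47-y),y,195)),1) for y in(-113,-121,-197)])
E
```

```text
clock: 20.63 eef_pos: [623.9, -150.2, 273.3] tool_rot: [3.138, -0.001, 1.628] force: [0.4, 0.2, 0.2] width: 47.1 20.6333 [ 623.869 -150.21   273.345] [ 3.138 -0.001  1.628] F [0.427 0.25  0.171] M [ 0.025 -0.046  0.016] w 47.08385180974527
shift [-0.606  0.753  1.447] turn [ 0.035 -0.012  0.046]
-139 [313.9 251.5] [0.61 0.61 0.62 0.61 0.61 0.61 0.59 0.6  0.84 1.04 0.96 1.03 1.02 1.
 0.96 0.92 0.9  0.88 0.94 0.98 0.96 0.93 0.98 0.95 0.95]
-150 [310.4 253.5] [0.61 0.61 0.61 0.61 0.61 0.59 0.66 1.08 1.02 1.   0.96 1.02 1.02 1.03
 1.01 0.98 0.95 0.92 0.91 0.92 0.9  0.93 0.93 0.92 0.94]
-160 [307.2 255.4] [0.62 0.61 0.61 0.6  0.6  0.59 0.67 1.02 0.96 0.97 1.01 1.03 1.03 1.01
 0.99 0.97 0.95 0.93 0.92 0.92 0.9  0.93 0.86 0.62 0.59]
-167 [305.  256.7] [0.61 0.61 0.6  0.62 0.6  0.61 0.58 0.59 0.95 0.97 1.   1.05 1.03 1.02
 0.99 0.96 0.95 0.93 0.92 0.91 0.91 0.88 0.63 0.6  0.6 ]
-175 [302.4 258.2] [0.62 0.61 0.62 0.62 0.62 0.6  0.59 0.61 0.97 0.97 1.02 1.05 1.03 1.01
 0.98 0.94 0.88 0.93 1.02 1.03 0.95 0.74 0.59 0.61 0.6 ]
-182 [300.1 259.5] [0.62 0.62 0.62 0.6  0.62 0.6  0.6  0.58 0.75 0.97 1.01 1.06 0.98 0.85
 0.92 0.99 0.96 1.02 1.02 1.04 0.76 0.58 0.61 0.61 0.61]
[array([321.9, 246.9]), array([319.5, 248.3]), array([295.1, 262.4])]
```

```bash
python3 -m crank '[[[-0.3,0.4,0,0.03,0,0.04],[-0.3,0.35,0.1,0,0,0],[0,0,0.3,0,0,0],[0,0,0,0,0,0]]]' | tr '\n' ' '
python3 -c "
from h import *
to2(647.6,-167,174,np.pi,0,1.623)"
```

```text
clock: 21.12 eef_pos: [637.6, -171.8, 260.9] tool_rot: [-3.134, -0.002, 1.615] force: [-0.5, 0.9, -0.3] width: 47.2 21.1167 [ 637.6   -171.829  260.927] [-3.134 -0.002  1.615] F [-0.473  0.877 -0.333] M [ 0.035  0.018 -0.006] w 47.15666519725654
shift [0.142 0.363 2.895] turn [-0.077 -0.016 -0.079]
```

```bash
python3 -m crank '[[[0.14,0.36,0,-0.08,-0.02,-0.08],[0,0,0.4,0,0,0],[0,0,0,0,0,0]]]' | tr '\n' ' '
python3 -c "
from h import *
to2(647.6,-167,174,np.pi,0,1.623)"
```

```text
clock: 21.37 eef_pos: [646.3, -167.0, 248.6] tool_rot: [-3.141, -0.0, 1.621] force: [-0.8, 0.5, -1.2] width: 46.8 21.3667 [ 646.315 -166.966  248.588] [-3.141 -0.     1.621] F [-0.839  0.477 -1.153] M [-0.031  0.043  0.004] w 46.79422065296076
shift [-0.004  0.044  2.486] turn [-0.004 -0.003 -0.016]
```

```bash
python3 -m crank '[[[0,0.04,0.4,0,0,0],[0,0,0.4,0,0,0],[0,0,0.4,0,0,0],[0,0,0.4,0,0,0],[0,0,0,0,0,0]]]' | tr '\n' ' '
python3 -c "
from h import *
to2(647.6,-167,174,np.pi,0,1.623)"
```

```text
clock: 21.78 eef_pos: [648.5, -163.8, 199.4] tool_rot: [3.138, -0.002, 1.624] force: [-0.9, 0.1, -0.4] width: 46.9 21.7833 [ 648.543 -163.769  199.369] [ 3.138 -0.002  1.624] F [-0.871  0.117 -0.432] M [0.085 0.062 0.007] w 46.863526668436315
shift [-0.107 -0.04   0.845] turn [ 0.034 -0.015  0.012]
```

```bash
python3 -m crank '[[[-0.1,-0.04,0.3,0.03,-0.01,0],[0,0,0.3,0,0,0],[0,0,0.2,0,0,0],[0,0,0,0,0,0]]]' | tr '\n' ' '
python3 - <<'E'
from h import *
to2(647.6,-167,174,np.pi,0,1.623)
sc=shot("scene");save(sc,"grab.png",(270,200,360,290),6.5)
E
```

```text
clock: 22.12 eef_pos: [647.9, -166.4, 173.9] tool_rot: [3.14, -0.0, 1.625] force: [-0.4, 0.2, 0.1] width: 47.0 22.1167 [ 647.902 -166.439  173.92 ] [ 3.14  -0.     1.625] F [-0.428  0.181  0.105] M [0.019 0.034 0.017] w 46.953988549433376
shift [-0.018 -0.011 -0.003] turn [ 0.013 -0.003  0.021]
```

View pics/grab.png

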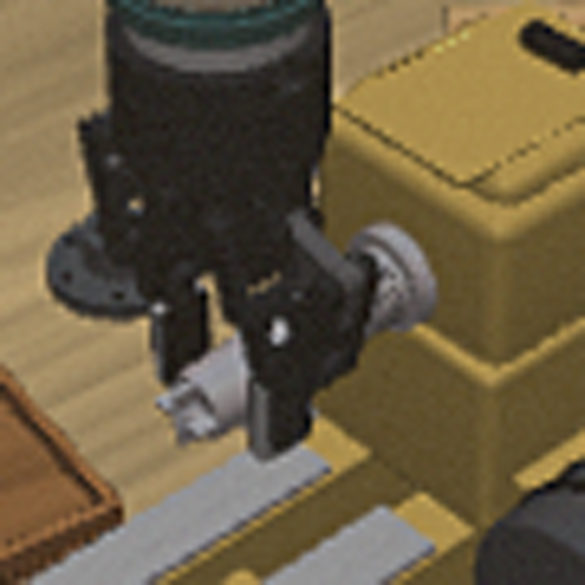

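The pads straddle the head. I'll close on it.

```bash
python3 -m crank '[[[-0.08,0,0,0,0,0],[0,0,0,0,0,0],[0,0,0,0,0,0],[0,0,0,0,0,0],[0,0,0,0,0,0],[0,0,0,0,0,0]]]' 1 | tr '\n' ' '
python3 -c "
from h import *
to2(649.2,-197,174,np.pi,0,1.623)"
python3 -m crank '[[[-0.15,0,0,0,0,0],[-0.15,0,0,0,0,0],[0,0,0,0,0,0]]]' | tr '\n' ' '
python3 -c "
from h import *
to2(650,-210,174,np.pi,0,1.623)"
```

```text
clock: 22.67 eef_pos: [648.4, -169.5, 175.6] tool_rot: [3.139, 0.0, 1.625] force: [-0.3, -0.1, -1.7] width: 26.2 22.6667 [ 648.401 -169.472  175.613] [3.139 0.    1.625] F [-0.303 -0.072 -1.71 ] M [-0.129  0.08  -0.012] w 26.22840972304565
shift [-0.918 -0.023  0.054] turn [0.026 0.002 0.021]
clock: 22.92 eef_pos: [648.9, -177.9, 175.1] tool_rot: [3.139, -0.001, 1.626] force: [1.1, 0.1, -2.7] width: 25.8 22.9167 [ 648.879 -177.923  175.145] [ 3.139 -0.001  1.626] F [ 1.083  0.142 -2.653] M [-0.108  0.02   0.014] w 25.81166195949282
shift [-1.07  -0.022  0.037] turn [ 0.02  -0.01   0.033]
```

```bash
python3 -m crank '[[[-0.2,0,0,0,0,0],[-0.25,0,0,0,0,0],[-0.25,0,0,0,0,0],[-0.2,0,0,0,0,0],[0,0,0,0,0,0]]]' | tr '\n' ' '
python3 -c "
from h import *
to2(650,-212,174,np.pi,0,1.623)"
```

```text
clock: 23.33 eef_pos: [650.3, -210.1, 174.9] tool_rot: [3.14, 0.001, 1.625] force: [0.2, -0.8, -2.5] width: 26.0 23.3333 [ 650.289 -210.114  174.878] [3.14  0.001 1.625] F [ 0.167 -0.775 -2.468] M [-0.093  0.029  0.026] w 25.989574327354234
shift [-0.062 -0.013  0.029] turn [0.02  0.013 0.016]
```

The centre is clear of the nose (drawn 41 mm; 27 mm was needed). I'll lift it and carry it to the tray.

```bash
python3 -m crank '[[[0,0,-0.3,0,0,0],[0,0,-0.5,0,0,0],[0,0,-0.6,0,0,0],[0,0,-0.6,0,0,0],[0,-0.3,-0.5,0,0,0],[0,-0.6,-0.2,0,0,0],[0,-0.7,0,0,0,0],[0,-0.7,0,0,0,0],[0,-0.7,0,0,0,0],[0,-0.7,0,0,0,0],[0,-0.7,0,0,0,0],[0,0,0,0,0,0]]]' | tr '\n' ' '
python3 -c "
from h import *
to2(377.7,-383,120,np.pi,0,1.50)"
```

```text
clock: 24.33 eef_pos: [514.5, -216.6, 266.3] tool_rot: [3.133, 0.001, 1.627] force: [-0.6, 0.3, -2.0] width: 26.4 24.3333 [ 514.459 -216.56   266.28 ] [3.133 0.001 1.627] F [-0.64   0.258 -2.004] M [-0.02   0.119  0.037] w 26.391731901586205
shift [-5.281 -4.904  4.838] turn [0.085 0.004 1.208]
```

```bash
python3 -m crank '[[[-0.7,-0.6,0.2,0.05,0,0.3],[-0.7,-0.6,0.3,0,0,0.3],[-0.7,-0.65,0.5,0,0,0.3],[-0.7,-0.65,0.6,0,0,0.3],[-0.7,-0.65,0.7,0,0,0],[-0.7,-0.6,0.7,0,0,0],[-0.6,-0.6,0.7,0,0,0],[-0.4,-0.3,0.7,0,0,0],[0,0,0,0,0,0]]]' | tr '\n' ' '
python3 -c "
from h import *
to2(377.7,-383,40,np.pi,0,1.50)"
```

```text
clock: 25.08 eef_pos: [378.4, -375.1, 137.3] tool_rot: [3.114, 0.006, 1.504] force: [0.8, -0.1, -2.5] width: 25.9 25.0833 [ 378.351 -375.068  137.287] [3.114 0.006 1.504] F [ 0.792 -0.15  -2.511] M [-0.041  0.046  0.034] w 25.927344132126343
shift [-0.246 -0.093  3.243] turn [0.26  0.057 0.042]
```

```bash
python3 -m crank '[[[-0.2,-0.08,0.5,0.26,0.06,0.04],[-0.05,0,0.6,0,0,0],[0,0,0.6,0,0,0],[0,0,0.6,0,0,0],[0,0,0.4,0,0,0],[0,0,0.2,0,0,0],[0,0,0,0,0,0]]]' | tr '\n' ' '
python3 -c "
from h import *
to2(377.7,-383,8,np.pi,0,1.50)"
```

```text
clock: 25.67 eef_pos: [386.9, -385.9, 53.4] tool_rot: [3.128, 0.004, 1.501] force: [-0.1, -0.5, -2.2] width: 25.9 25.6667 [ 386.883 -385.938   53.448] [3.128 0.004 1.501] F [-0.058 -0.497 -2.164] M [-0.05   0.018 -0.015] w 25.93680103668392
shift [ 0.083 -0.333  1.51 ] turn [0.13  0.039 0.012]
```

```bash
python3 -m crank '[[[0.08,-0.33,0.2,0.13,0.04,0.01],[0,0,0.4,0,0,0],[0,0,0.4,0,0,0],[0,0,0.2,0,0,0],[0,0,0,0,0,0]]]' | tr '\n' ' '
python3 -c "
from h import *
to2(377.7,-383,8,np.pi,0,1.50)"
```

```text
clock: 26.08 eef_pos: [380.4, -383.6, 17.5] tool_rot: [3.137, 0.003, 1.503] force: [0.4, -0.1, -2.3] width: 25.8 26.0833 [ 380.354 -383.634   17.511] [3.137 0.003 1.503] F [ 0.417 -0.088 -2.308] M [-0.053 -0.003 -0.031] w 25.765393439628056
shift [ 0.016 -0.091  0.317] turn [0.044 0.029 0.025]
```

```bash
python3 -m crank '[[[0,-0.08,0.12,0.04,0.03,0.02]]]' | tr '\n' ' ';echo; python3 -m crank '[[[0,0,0.09,0,0,0]]]' | tr '\n' ' ';echo;python3 -m crank '[[[0,0,0.08,0,0,0]]]' | tr '\n' ' ';echo;python3 -m crank '[[[0,0,0.04,0,0,0]]]' | tr '\n' ' '
```

```text
clock: 26.17 eef_pos: [378.4, -383.5, 13.8] tool_rot: [3.141, -0.0, 1.501] force: [0.4, -0.1, -2.5] width: 26.2 
clock: 26.25 eef_pos: [377.8, -383.6, 10.7] tool_rot: [3.141, -0.0, 1.5] force: [0.3, -0.4, -3.5] width: 26.1 
clock: 26.33 eef_pos: [377.8, -383.8, 8.0] tool_rot: [3.141, -0.0, 1.5] force: [0.1, 0.5, -2.5] width: 26.1 
clock: 26.42 eef_pos: [377.9, -383.7, 7.3] tool_rot: [3.141, -0.001, 1.5] force: [-2.0, 4.1, 17.8] width: 26.1
```

```bash
python3 -m crank '[[[0,0,-0.03,0,0,0]]]' 0.3| tr '\n' ' ';echo; python3 -m crank '[[[0,0,0,0,0,0],[0,0,0,0,0,0],[0,0,0,0,0,0],[0,0,0,0,0,0]]]' -0.1| tr '\n' ' ';echo; python3 -m crank '[[[0,0,-0.3,0,0,0],[0,0,-0.6,0,0,0],[0,0,-0.8,0,0,0],[0,0,-0.8,0,0,0],[0,0,-0.8,0,0,0],[0,0,-0.8,0,0,0],[0,0,-0.8,0,0,0],[0,0,-0.8,0,0,0],[0,0,0,0,0,0]]]' | tr '\n' ' '
```

```text
clock: 26.5 eef_pos: [378.0, -383.8, 8.5] tool_rot: [3.141, -0.001, 1.5] force: [0.1, -0.4, 0.5] width: 29.9 
clock: 26.83 eef_pos: [378.9, -385.1, 9.7] tool_rot: [3.138, 0.002, 1.499] force: [0.1, -0.5, 0.2] width: 46.9 
clock: 27.58 eef_pos: [376.8, -384.0, 191.6] tool_rot: [3.14, -0.001, 1.497] force: [0.0, -1.2, -0.2] width: 47.0
```

```bash
python3 -m crank '[[[0.2,0.2,-0.7,0,0,0],[0.5,0.2,-0.7,0,0,0],[0.9,0.2,-0.5,0,0,0],[0.9,0.2,0,0,0,0],[0.9,0.2,0,0,0,0],[0.9,0.2,0,0,0,0],[0.9,0,0,0,0,0],[0.9,0,0,0,0,0],[0.9,0,0,0,0,0],[0.9,0,0,0,0,0],[0.9,0,0,0,0,0],[0.9,0,0,0,0,0]]]' | tr '\n' ' '; python3 -m crank '[[[0.9,0,0,0,0,0],[0.9,0,0,0,0,0],[0.9,0,0,0,0,0],[0.9,0,0,0,0,0],[0.9,0,0,0,0,0],[0.9,0,0,0,0,0],[0.8,0,0,0,0,0],[0.5,0,0,0,0,0],[0,0,0,0,0,0],[0,0,0,0,0,0]]]' | tr '\n' ' '
python3 - <<'E'
from h import *
print(ctrl.read_state()["eef_pos"])
im=shot("top");sc=shot("scene")
a=cv2.resize(im["color"][100:265,300:490,::-1],(600,521),interpolation=cv2.INTER_CUBIC)
b=cv2.resize(sc["color"][215:345,120:320,::-1],(0,0),fx=3,fy=3)
a=cv2.resize(a,(400,347));b=cv2.resize(b,(400,260))
cv2.imwrite("pics/final.png",cv2.resize(np.vstack([cv2.resize(im["color"][180:260,345:465,::-1],(440,293),interpolation=cv2.INTER_CUBIC),cv2.resize(sc["color"][215:315,150:300,::-1],(440,293),interpolation=cv2.INTER_CUBIC)]),(440,586)))
for q in("centre_head","bar_grip","drill_chuck","wax_tin","faceplate","dowel_mid","blank","bowl","gouge"):
    for r in ctrl.search_frame(q,im)[:3]:print(q,r["conf"],np.round(r["extent"],1))
E
```

```text
clock: 28.58 eef_pos: [434.2, -91.3, 255.9] tool_rot: [3.132, 0.006, 1.482] force: [0.7, -0.4, -0.2] width: 46.8 clock: 29.42 eef_pos: [447.3, 125.7, 256.2] tool_rot: [3.133, 0.002, 1.492] force: [-0.2, -1.0, 0.2] width: 47.1 [447.34706641 125.68697773 256.21281745]
centre_head 0.71 [415.  288.1  18.4  26.4]
centre_head 0.7 [211.  167.2  34.   32.5]
centre_head 0.65 [277.  139.2  28.6   7.7]
bar_grip 0.57 [400.4 209.4  65.2  10.4]
bar_grip 0.26 [167.8 228.8   8.2  96.8]
bar_grip 0.18 [425.9 236.4  28.2   7.7]
drill_chuck 0.65 [396.4 239.3  11.5   9.2]
wax_tin 0.81 [328.8 200.2  16.3  24.7]
faceplate 0.53 [331.4 237.7  19.8  18.3]
faceplate 0.18 [440.7 159.8  54.2  39.7]
dowel_mid 0.42 [229.4 238.4  18.2  12.1]
blank 0.59 [475.4 226.9  26.2  45.6]
bowl 0.42 [428.4 235.4  31.5   6.1]
gouge 0.63 [169.8 230.4  10.5  91.8]
```

View pics/final.png

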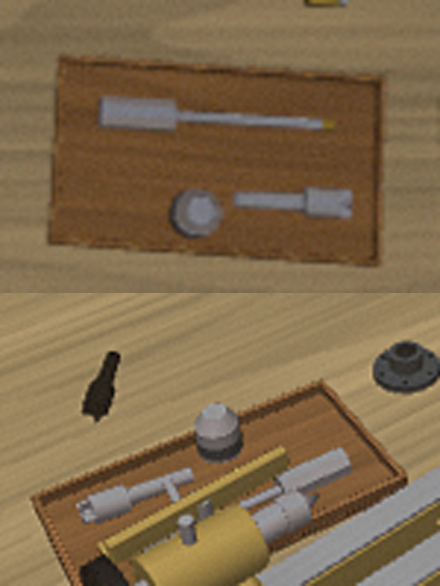

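Both the bar (crop 100–335, y 112) and the centre (235–355, y 203) lie flat in the tray, clear of the chuck and the walls, and the bystanders are unmoved. Handing in.

```bash
python3 -c "
from h import *
s=ctrl.read_state();print(s['clock'],s['force'],ctrl.finish_job())"
```

```text
the job is handed in; nothing more can be done
29.9667 [-0.2047021   0.83823548 -0.35693618] None
```

The job is done and handed in at 30.0 s. I put the knockout bar in through the handwheel, pushed the centre loose and drew the bar back out. I laid the bar in the tray, then pulled the centre straight out and laid it in the tray too.

- **Push distance:** the centre went about 29 mm out rather than 25 mm, because the last step overshot once it came loose. The picture confirmed roughly 30 mm. It sagged slightly but stayed resting in the nose.
- **Forces:** the highest reading was about 30 N at the wrist, as I pressed the bar onto the tray floor. Pushing the centre loose peaked at about 15 N, within the expected range.
- **Final check:** both parts lie flat in the tray, clear of the drill chuck and walls. The gripper is open and clear at 256 mm above the bench, with no contact force.
- **Other things on the bench:** the trained networks found the chuck, tin, faceplate, blank and gouge within about 2 to 3 pixels of where they started. The dowel's final reading was 8 pixels off, with its box cut short (probably by the arm over it). The bowl search gave a false hit, though another search reported something at the bowl's starting place. I never touched either one.

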